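Load sample cassettes through an isolation-ward pass chamber

ROBOT

A 6-joint arm with a two-finger parallel gripper is mounted at the origin on the work surface. World frame = base frame: x ahead of the robot, y to its left, z up, the work surface at z = 0. Lengths are in m, angles in degrees, forces in N, time in s.
With the tool pointing down it reaches from about 0.35 to 0.875 m from the base axis. Payload 4.2 kg.
Tool frame: the origin (TCP) lies midway between the tips of the shut fingers; the grasp point (between the pads) lies 19 mm behind it; z points along the fingers, y is the direction in which the jaws open and shut (so a half turn about z gives the same grasp; the last joint's range is limited). The gripper opens to 87 mm and grips with 3 to 60 N. Pads are 19 mm wide; open, the fingers measure 117 mm over their backs; the gripper's body (75 mm by 190 mm) begins 51 mm behind the grasp point.
Start: joints at [91.765, 22.042, 0.453, 0, -68.411, -14.817], TCP at [0.141, 0.609, 0.223] pointing down, gripper open.
Joint ranges: [-179.83, 179.83], [-69.29, 118.12], [-61.27, 80.66], [-181.25, 117.63], [-171.15, -9.14], [-177.46, 177.46]. Speed limits (degrees/s): [159.86, 159.86, 180, 180, 180, 180].

INTERFACE

Orientations are given as a 3x3 rotation matrix whose columns are the frame's x, y, z axes.
In Python, from station import sense, capture, calibration, finish_job gives the robot as it stands.
- The arm moves only by the tool carry_out, never from a script. Its argument "commands" is one flat list of numbers, 6 for each row, row after row: the shift along the tool's x, y, z in mm, then the turn, a rotation vector about the tool's x, y, z in rad. A call has 1 to 5 rows; each row shifts and turns the pose as measured when the row begins, along the tool's axes as they then stand; what a row does not reach is not made up. A row lasts 1/8 s, in which the tool goes at most 62.5 mm and 10.7 degrees, less where a joint would pass 70% of its speed; a pose out of reach is approached as far as the arm can. A call is refused whole if a number of a shift passes 62.5 or a number of a turn 0.188, either way. A call with a gripper value outside its range is refused whole. "grip" is the finger opening in mm, from 0 to 87, set as the call begins (left out, the last holds). The fingers move at their own pace and stop on an object; the grip force is fixed at half the most. Time passes only in rows, so rows that do not move let the fingers close. It gives the time, the measured TCP pose, the force and the opening at its end, in the units of the state.
- sense(): the state, without advancing time (a new reading comes with each control period).
- capture(name): name is "side" or "top"; returns the picture (420x560x3 uint8, red, green, blue); there is no depth.
- calibration(name): a dict with "fx", "fy", "cx", "cy" (pixels), "dist" ([k1, k2, p1, p2, k3] as OpenCV has them; the pictures are not rectified), "rvec" (rotation vector, rad) and "tvec" (3), from world to camera coordinates, as OpenCV has them. Camera axes: x right, y down, z forward; pixel columns grow to the right and rows downward; lengths in m; the calibration is good to about 2 mm. A picture is of the moment at which its call begins. calibration takes no time and is no camera call.
- finish_job(): hands the job in, once; it reports no verdict.
The state is a dict: "time_s": time; "joints": joint angles; "joint_velocities": joint speeds; "effort": joint torques, N m; "tcp_pos": TCP position; "ee_rot": TCP orientation; "wrist_force": force on the tool from outside, world axes, zero at the start; "moment": the same for the moment, N m; "gripper_width": opening from 0.0 (shut) to 1.0 (fully open).
Only numpy, scipy, OpenCV 4.12 (cv2) and the standard library are available. Lean on these libraries where they do the work, as an engineer would, in place of code of your own. Each camera call takes 0.05 s, during which the arm holds its last target.

TASK

Hand the sample cassettes over through the pass chamber: first push the inner door's yellow tab towards shut until you feel it firmly against its stop, and only then slide the hatch on top fully open. Lay every cassette that is there in a bay of its own, tilting its end under the blue lip and then straightening it so that it lies flat, fully down in the bay. Then slide the hatch fully shut and, after that, press the green call button right down; hatch and inner door must never stand open together, both end shut, and the gel jar must not be knocked over.

Things in the scene. Friction and masses are not known exactly. Their poses are not given: they have to be found in the camera images.
- chamber: White pass chamber, fixed, open at the top under its hatch; origin on the trolley top, z up, x roughly away from the robot. In its axes: near wall x -67 to -57 mm, far wall 87 to 95, side walls y +-(146 to 154); walls 65 mm high; inner floor 8 mm up. The hatch's rails run on to x 260 at y +-158, 65 mm high. Three bays side by side, 80 mm apart in y.
- bay0 (a point): Centre of the floor of the right bay (axes as the chamber's). It takes one cassette lying along x: 114 mm long (x +-57), 64 mm wide at the bottom, between ridges 18 mm high whose roof-shaped tops widen it to 80. The last 15 mm at the near end (x -57 to -42) lie under a blue lip with chamfered edge, underside 15 mm above this floor, top 23.
- bay1 (a point): Centre of the floor of the middle bay, like bay0. At the far end of each bay (x +57 to +65 mm) stands a stop 16 mm high with chamfered top. So a cassette goes in near end first, far end raised by about 15 degrees, under the lip to the near wall, and is then turned down flat.
- bay2 (a point): Centre of the floor of the left bay, like bay0.
- hatch (a joint): The chamber's white top hatch, sliding along chamber +x (away from the robot): 0 shut, 0.165 m fully open; friction 2 N, stays where left. Panel 170 by 320 by 6 mm, top 71.5 mm above the trolley.
- hatch_grip (a point): Middle of the hatch's blue handle: an upright fin 14 (chamber x) by 64 (y) by 34 mm standing on the panel near its near edge; the point is 12 mm below its top and 22 mm above the panel. Moves with the hatch.
- inner_door (a joint): The chamber's inner door, a steel shutter outside its left (+y) wall, sliding along x: 0 shut (against its stop), up to 0.05 m open; it opens towards the robot and is pushed shut along chamber +x; friction 1.5 N, stays where left.
- inner_tab (a point): On the inner door's yellow tab, middle of its robot-facing (-x) face, 20 mm below the tab's top: the tab is an upright plate 12 (x) by 36 (y) mm, its top 110 mm above the trolley, its underside 60 mm. Push here along chamber +x to shut the door.
- call (a joint): Green call button, pressed straight down: 0 up, 0.006 m fully down; about 5 N; springs back.
- call_top (a point): Centre of the top of the call button (radius 17 mm), to the right of the chamber.
- cassette_a: Red flat sample cassette: a rigid plate 110 (x) by 60 (y) by 9 mm, 0.15 kg (may be 0.10 to 0.20), with a white grip rib on top (44 along x, 14 across y, from 9 to 37 mm above the underside). Origin at the centre of the underside, z up through the rib. Both ends are alike. Absent in some starts.
- cassette_b: Blue flat sample cassette: a rigid plate 110 (x) by 60 (y) by 9 mm, 0.15 kg (may be 0.10 to 0.20), with a white grip rib on top (44 along x, 14 across y, from 9 to 37 mm above the underside). Origin at the centre of the underside, z up through the rib. Both ends are alike. Absent in some starts.
- cassette_c: Orange flat sample cassette: a rigid plate 110 (x) by 60 (y) by 9 mm, 0.15 kg (may be 0.10 to 0.20), with a white grip rib on top (44 along x, 14 across y, from 9 to 37 mm above the underside). Origin at the centre of the underside, z up through the rib. Both ends are alike. Absent in some starts.
- gel: Gel jar with a blue cap, 64 mm across, 85 mm high; bystander, origin under its centre.

How it is judged (in metres and radians):
On the way, in this order (a step that is already met when the one before it is completed fails the run):
1. the inner door is felt shut: pushed against its stop with at least 2 N (value of joint inner_door below 0.003 m and contact force between the fingers and inner_door above 2 N), for 0.02 s.
2. the hatch is slid open (beyond 145 mm) (value of joint hatch above 0.145 m), for 0.2 s.
3. every cassette present lies flat in a bay under its lip, released, with the hatch open (angle between each of cassette_a, cassette_b, cassette_c's own z axis and vertical below 0.05 rad and ((x of cassette_a in the frame of bay0 between -0.005 and 0.005 m and y of cassette_a in the frame of bay0 between -0.006 and 0.006 m and z of cassette_a in the frame of bay0 between -0.004 and 0.004 m) or (x of cassette_a in the frame of bay1 between -0.005 and 0.005 m and y of cassette_a in the frame of bay1 between -0.006 and 0.006 m and z of cassette_a in the frame of bay1 between -0.004 and 0.004 m) or (x of cassette_a in the frame of bay2 between -0.005 and 0.005 m and y of cassette_a in the frame of bay2 between -0.006 and 0.006 m and z of cassette_a in the frame of bay2 between -0.004 and 0.004 m)) and ((x of cassette_b in the frame of bay0 between -0.005 and 0.005 m and y of cassette_b in the frame of bay0 between -0.006 and 0.006 m and z of cassette_b in the frame of bay0 between -0.004 and 0.004 m) or (x of cassette_b in the frame of bay1 between -0.005 and 0.005 m and y of cassette_b in the frame of bay1 between -0.006 and 0.006 m and z of cassette_b in the frame of bay1 between -0.004 and 0.004 m) or (x of cassette_b in the frame of bay2 between -0.005 and 0.005 m and y of cassette_b in the frame of bay2 between -0.006 and 0.006 m and z of cassette_b in the frame of bay2 between -0.004 and 0.004 m)) and ((x of cassette_c in the frame of bay0 between -0.005 and 0.005 m and y of cassette_c in the frame of bay0 between -0.006 and 0.006 m and z of cassette_c in the frame of bay0 between -0.004 and 0.004 m) or (x of cassette_c in the frame of bay1 between -0.005 and 0.005 m and y of cassette_c in the frame of bay1 between -0.006 and 0.006 m and z of cassette_c in the frame of bay1 between -0.004 and 0.004 m) or (x of cassette_c in the frame of bay2 between -0.005 and 0.005 m and y of cassette_c in the frame of bay2 between -0.006 and 0.006 m and z of cassette_c in the frame of bay2 between -0.004 and 0.004 m)) and contact force between the fingers and cassette_a below 0.1 N and contact force between the fingers and cassette_b below 0.1 N and contact force between the fingers and cassette_c below 0.1 N and value of joint hatch above 0.1 m), for 0.3 s.
4. the hatch is shut again (value of joint hatch below 0.005 m), for 0.2 s.
5. the call button is pressed (value of joint call above 0.004 m), for 0.05 s.
At the end, for the whole second after the job is handed in: Every cassette present lies in a bay of its own and stays there, its underside within 4 mm of the bay floor, level within 0.05 rad, centred within 5 mm lengthwise and 6 mm sideways; hatch and inner door are shut within 5 mm; the button has been pressed and is up again (angle between each of cassette_a, cassette_b, cassette_c's own z axis and vertical below 0.05 rad and ((x of cassette_a in the frame of bay0 between -0.005 and 0.005 m and y of cassette_a in the frame of bay0 between -0.006 and 0.006 m and z of cassette_a in the frame of bay0 between -0.004 and 0.004 m) or (x of cassette_a in the frame of bay1 between -0.005 and 0.005 m and y of cassette_a in the frame of bay1 between -0.006 and 0.006 m and z of cassette_a in the frame of bay1 between -0.004 and 0.004 m) or (x of cassette_a in the frame of bay2 between -0.005 and 0.005 m and y of cassette_a in the frame of bay2 between -0.006 and 0.006 m and z of cassette_a in the frame of bay2 between -0.004 and 0.004 m)) and ((x of cassette_b in the frame of bay0 between -0.005 and 0.005 m and y of cassette_b in the frame of bay0 between -0.006 and 0.006 m and z of cassette_b in the frame of bay0 between -0.004 and 0.004 m) or (x of cassette_b in the frame of bay1 between -0.005 and 0.005 m and y of cassette_b in the frame of bay1 between -0.006 and 0.006 m and z of cassette_b in the frame of bay1 between -0.004 and 0.004 m) or (x of cassette_b in the frame of bay2 between -0.005 and 0.005 m and y of cassette_b in the frame of bay2 between -0.006 and 0.006 m and z of cassette_b in the frame of bay2 between -0.004 and 0.004 m)) and ((x of cassette_c in the frame of bay0 between -0.005 and 0.005 m and y of cassette_c in the frame of bay0 between -0.006 and 0.006 m and z of cassette_c in the frame of bay0 between -0.004 and 0.004 m) or (x of cassette_c in the frame of bay1 between -0.005 and 0.005 m and y of cassette_c in the frame of bay1 between -0.006 and 0.006 m and z of cassette_c in the frame of bay1 between -0.004 and 0.004 m) or (x of cassette_c in the frame of bay2 between -0.005 and 0.005 m and y of cassette_c in the frame of bay2 between -0.006 and 0.006 m and z of cassette_c in the frame of bay2 between -0.004 and 0.004 m)) and value of joint each of hatch, inner_door below 0.005 m and value of joint call below 0.002 m); the robot touches nothing.
It fails at once if hatch and inner door open together (each by more than 10 mm) (value of joint each of hatch, inner_door above 0.01 m).
It fails at once if the gel jar is knocked over (angle between gel's own z axis and vertical above 0.8 rad).
Of cassette_a, cassette_b, cassette_c only 2 to 3 are there at a start; the rules pass over those that are not, and their reading is None.
At some moment in a run one of cassette_a, cassette_b, cassette_c may be knocked a few centimetres aside while the robot is not near it.
Once in a run the grip may slacken for a moment while it holds something.
It also fails if it takes over 200 s, if anything falls off the work surface, if the arm or the gripper's body presses on something with over 40 N, if the wrist force passes 120 N, or if a joint passes its speed limit or range.

## Working session

There is one attempt and no reset: what is moved stays moved. The work goes in short steps, Python scripts to look and compute and a tool call to move; the robot and the scene stay as the last step left them, time stands still between calls to the robot, and variables do not carry over. Pictures are saved under pics/ and viewed, and the job is handed in when it is done.

Besides the shell and the picture viewer there is one more tool, called after "Emit:" as a command line: name --argument value ..., lists and objects as JSON in quotes. carry_out: Moves the arm, as the interface text tells. Its arguments: {"type":"object","properties":{"commands":{"type":"array"},"grip":{"type":"number"}},"required":["commands"]}

```bash
ls; mkdir -p pics; python3 - <<'E'
from station import *
import cv2
s=sense();print(s)
for n in("side","top"):
    im=capture(n);cv2.imwrite(f"pics/{n}0.png",im[:,:,::-1]);print(n,calibration(n))
E
```

```text
pics
{'time_s': 0.0, 'joints': array([ 9.17652724e+01,  2.20915372e+01,  3.80101296e-01, -3.03656607e-02,
       -6.84131156e+01, -1.48179785e+01]), 'joint_velocities': array([ 0.09590889,  0.05293959,  0.04041056, -0.11376414,  0.02916442,
       -0.01748473]), 'effort': array([ 9.37012082e-04, -3.90659058e+01,  1.87403780e+01,  4.21977371e+00,
        1.09325635e-02, -1.93255910e-04]), 'tcp_pos': array([0.14097836, 0.60826275, 0.22145009]), 'ee_rot': array([[ 9.74118562e-01, -2.26037268e-01, -4.25611125e-04],
       [-2.26037655e-01, -9.74116108e-01, -2.18793256e-03],
       [ 7.99596450e-05,  2.22750985e-03, -9.99997516e-01]]), 'wrist_force': array([-0.17327865,  0.64971989, -0.78881034]), 'moment': array([ 0.03681872,  0.08373027, -0.00851256]), 'gripper_width': 1.002344699544011}
side {'fx': 399.3410610985195, 'fy': 399.3410610985195, 'cx': 277.06250393419117, 'cy': 209.45959984946523, 'dist': array([-0.0728337,  0.       ,  0.       ,  0.       ,  0.       ]), 'rvec': array([ 0.75597592, -2.56495028,  1.12460468]), 'tvec': array([0.45382564, 0.25820549, 0.72907038])}
top {'fx': 423.91694822158485, 'fy': 423.91694822158485, 'cx': 281.50536731553007, 'cy': 208.33272275260063, 'dist': array([0.00395408, 0.        , 0.        , 0.        , 0.        ]), 'rvec': array([ 2.19185895, -2.18259068,  0.09803882]), 'tvec': array([0.01387486, 0.55220353, 1.22988703])}
```

View pics/top0.png

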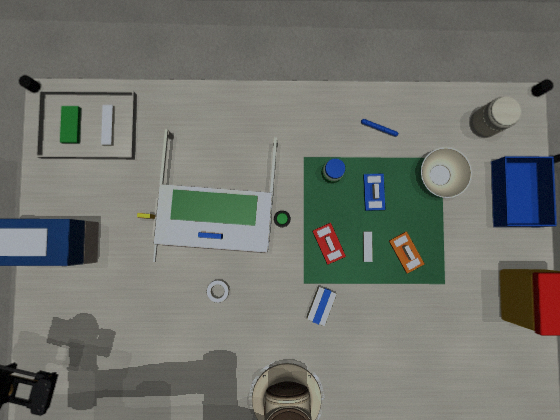

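View pics/side0.png

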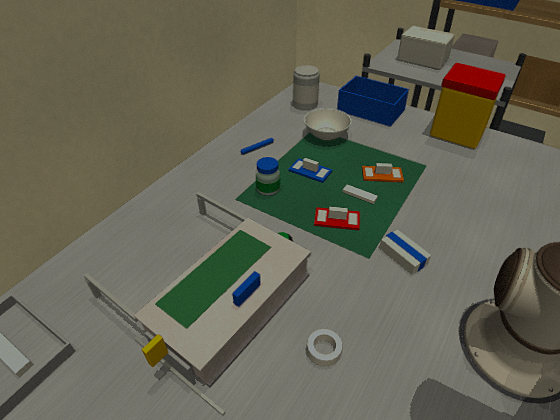

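The top view shows the chamber around px (213,218), the yellow tab at (146,216), the button at (282,218), the gel jar at (334,170), and all three cassettes: red (329,243), blue (375,191), orange (407,252). Next I zoom in for corners.

```bash
cat > h.py <<'E'
import numpy as np, cv2
from station import *
def cam(n):
    c=calibration(n);K=np.array([[c['fx'],0,c['cx']],[0,c['fy'],c['cy']],[0,0,1.]]);R=cv2.Rodrigues(c['rvec'])[0]
    return K,c['dist'],R,np.array(c['tvec']),c['rvec']
def back(n,uv,z):
    K,d,R,t,_=cam(n);uv=np.array(uv,float).reshape(-1,1,2)
    p=cv2.undistortPoints(uv,K,d).reshape(-1,2);r=np.c_[p,np.ones(len(p))]@R
    C=-R.T@t;z=np.broadcast_to(z,len(p));return C+r*((z-C[2])/r[:,2])[:,None]
def proj(n,X):
    K,d,R,t,rv=cam(n);return cv2.projectPoints(np.array(X,float).reshape(-1,1,3),rv,t,K,d)[0].reshape(-1,2)
def tri(uvs):
    A=[];b=[]
    for n,uv in uvs.items():
        K,d,R,t,_=cam(n);p=cv2.undistortPoints(np.array(uv,float).reshape(1,1,2),K,d).ravel()
        for i in(0,1):
            A.append(R[i]-p[i]*R[2]);b.append(-(t[i]-p[i]*t[2]))
    return np.linalg.lstsq(np.array(A),np.array(b),rcond=None)[0]
def crop(im,x0,y0,w,h,k,name):
    c=cv2.resize(im[y0:y0+h,x0:x0+w,::-1],None,fx=k,fy=k,interpolation=cv2.INTER_CUBIC);cv2.imwrite("pics/"+name,c)
E
python3 - <<'E'
from h import *
a=cv2.imread('pics/top0.png')[:,:,::-1];b=cv2.imread('pics/side0.png')[:,:,::-1]
crop(a,125,120,190,150,4,'t0a.png');crop(a,300,150,150,120,5,'t0b.png')
crop(b,70,180,260,195,3,'s0a.png');crop(b,235,130,200,110,4,'s0b.png')
E
```

```text
(no output)
```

View pics/t0a.png

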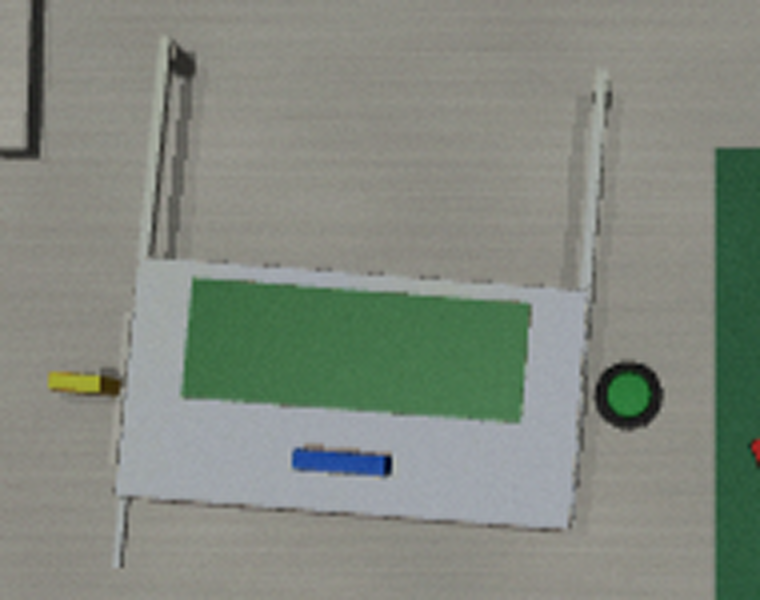

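View pics/s0a.png

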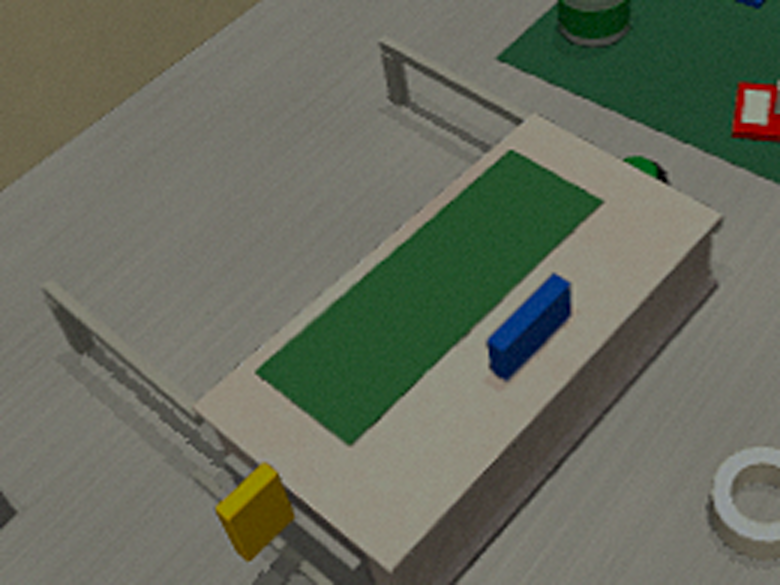

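View pics/t0b.png

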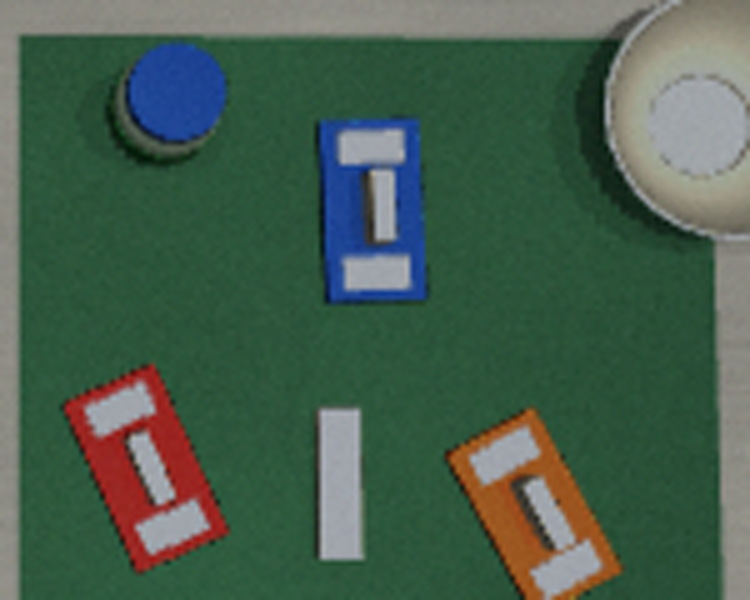

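View pics/s0b.png

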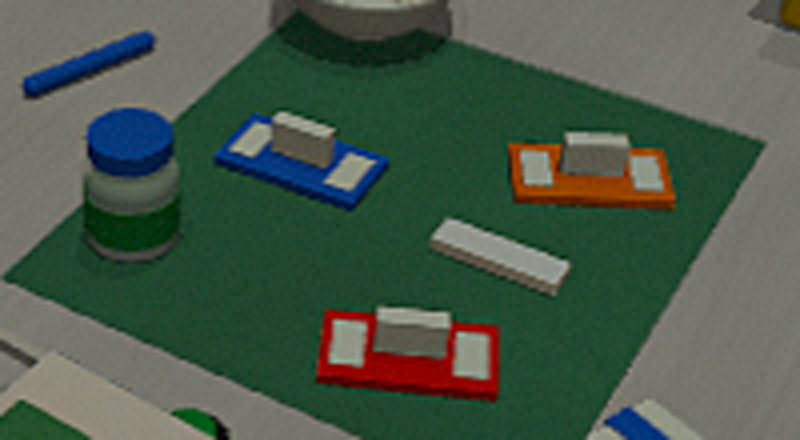

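```bash
cat > fit.py <<'E'
from h import *
from scipy.optimize import least_squares
T=lambda p:((np.array(p)+.5)/4-.5+[125,120]); S=lambda p:((np.array(p)+.5)/3-.5+[70,180])
names=['FL','FR','NR','NL','RL','RR']
t=T([[148,259],[590,292],[571,529],[117,496],[167,37],[602,70]])
s=S([[195,412],[535,113],[720,216],[392,572],[45,287],[380,43]])
def model(p):
    x,y,th,hx,z0=p
    P=np.array([[hx+.17,.16,.0715],[hx+.17,-.16,.0715],[hx,-.16,.0715],[hx,.16,.0715],[.26,.158,.065],[.26,-.158,.065]])
    c,q=np.cos(th),np.sin(th)
    return np.c_[x+c*P[:,0]-q*P[:,1],y+q*P[:,0]+c*P[:,1],z0+P[:,2]]
f=lambda p:np.r_[(proj('top',model(p))-t).ravel(),(proj('side',model(p))-s).ravel()]
r=least_squares(f,[.5,.2,-.1,-.07,0],loss='soft_l1',x_scale=[.1,.1,.1,.1,.1]);print(r.x,np.degrees(r.x[2]));print(f(r.x).reshape(2,6,2).round(1))
x,y,th=r.x[:3]
def inch(P):
    d=np.asarray(P)[...,:2]-[x,y];c,q=np.cos(th),np.sin(th);return np.c_[c*d[...,0]+q*d[...,1],-q*d[...,0]+c*d[...,1],np.asarray(P)[...,2]].round(4)
print('handle',inch(back('top',T([[292,450],[391,457],[387,475],[293,467]]),.1055)))
print('tab top',inch(back('top',T([[50,374],[100,376],[100,391],[49,388]]),.11)))
b=T([[628,395]]);print('btn z.03',back('top',b,.03),inch(back('top',b,.03)))
print('tri tab corner',inch([tri({'top':T([100,376]),'side':S([266,466])}),tri({'top':T([49,388]),'side':S([219,514])}),tri({'top':T([100,391]),'side':S([291,492])})]))
E
python3 fit.py
```

```text
[ 0.50746208  0.20947713 -0.06641374 -0.07258123 -0.00626965] -3.8052271449683253
[[[-1.4  0.1]
  [ 0.1 -0.2]
  [ 0.5  0.3]
  [ 0.8  0.6]
  [ 0.3  0.4]
  [ 0.5 -0. ]]

 [[-0.9 -0.7]
  [-1.   0.9]
  [ 0.2  0.1]
  [ 0.   0.5]
  [ 0.4 -0.2]
  [-0.3 -0.4]]]
handle [[-0.0306  0.0349  0.1055]
 [-0.0306 -0.0329  0.1055]
 [-0.043  -0.0312  0.1055]
 [-0.0421  0.0332  0.1055]]
tab top [[ 9.400e-03  2.026e-01  1.100e-01]
 [ 1.040e-02  1.686e-01  1.100e-01]
 [ 2.000e-04  1.677e-01  1.100e-01]
 [-2.000e-04  2.024e-01  1.100e-01]]
btn z.03 [[0.52199824 0.0158521  0.03      ]] [[ 0.0274 -0.1922  0.03  ]]
tri tab corner [[ 0.0094  0.1689  0.1047]
 [ 0.0007  0.203   0.1114]
 [-0.0028  0.1696  0.0915]]
```

```bash
cat > cas.py <<'E'
from h import *
T=lambda p:((np.array(p)+.5)/5-.5+[300,150]); S=lambda p:((np.array(p)+.5)/4-.5+[235,130])
# mat corner FL, and plate top corners (z .009)
print('mat FL',tri({'top':T([20,35]),'side':S([5,277])}))
print('strip', tri({'top':T([318,408]),'side':S([432,240])}),tri({'top':T([361,560]),'side':S([568,262])}))
D={'red':(T([[66,404],[152,365],[229,531],[143,572]]),S([[318,381],[326,311],[498,324],[496,398]])),
'blue':(T([[318,121],[417,121],[428,298],[329,300]]),S([[217,157],[247,115],[387,157],[352,207]])),
'orange':(T([[447,454],[533,409],[620,571],[532,617]]),S([[516,203],[510,145],[672,158],[674,207]]))}
for k,(t,s) in D.items():
    w=back('top',t,.009);c=w.mean(0);a=((w[2]+w[3])-(w[0]+w[1]))/2;b=(w[1]-w[0]+w[2]-w[3])/2
    print(k,c.round(4),np.degrees(np.arctan2(a[1],a[0])).round(1),np.linalg.norm(a).round(4),np.linalg.norm(b).round(4))
    print('  side',back('side',s,.009).mean(0).round(4), [tri({'top':t[i],'side':s[i]}).round(4) for i in range(4)])
print('gel',back('top',T([[177,92]]),.085))
print('tcp px',proj('top',[0.141,0.609,0.223]))
E
python3 cas.py
```

```text
mat FL [ 7.09101319e-01 -5.20950097e-02  7.00365642e-05]
strip [ 0.48435416 -0.22821203  0.00796985] [ 0.39603412 -0.25108201  0.01254242]
red [ 0.4502 -0.1254  0.009 ] -155.3 0.1084 0.0565
  side [ 0.4459 -0.1224  0.009 ] [array([ 0.4867, -0.0787, -0.0005]), array([ 0.5099, -0.1294,  0.0073]), array([ 0.4117, -0.1741,  0.0098]), array([ 0.3877, -0.1239, -0.0004])]
blue [ 0.6049 -0.2616  0.009 ] -177.2 0.1075 0.0595
  side [ 0.6015 -0.2597  0.009 ] [array([ 0.6562, -0.2312,  0.0064]), array([ 0.6606, -0.2887,  0.0065]), array([ 0.5512, -0.2944,  0.0083]), array([ 0.5492, -0.2368,  0.0027])]
orange [ 0.4246 -0.3543  0.009 ] -152.8 0.1077 0.0589
  side [ 0.4175 -0.35    0.009 ] [array([ 0.4573, -0.3074, -0.002 ]), array([ 0.4847, -0.3569,  0.0064]), array([ 0.385 , -0.4093,  0.0022]), array([ 0.3609, -0.3547,  0.004 ])]
gel [[ 0.66222576 -0.13382321  0.085     ]]
tcp px [[ 32.96875845 372.68940573]]
```

```bash
sed -i 's/^r=least/f0=f\nf=lambda p:f0(np.r_[p[:4],0])*np.r_[np.ones(12),np.ones(12)*.5]\nr=least/; s/-.07,0\],loss/-.07],loss/; s/x_scale=\[.1,.1,.1,.1,.1\]/x_scale=[.1]*4/' fit.py; python3 fit.py
cat > plan.py <<'E'
# usage: plan.py W|C x y z(mm) yaw tilt [n]   W world, C chamber; yaw of tool x in that frame, tilt = deg far end raised
import sys
from h import *
from scipy.spatial.transform import Rotation as Ro
import json
CH=json.load(open('ch.json'))
def target(fr,x,y,z,yaw,tilt):
    p=np.array([x,y,z])/1e3
    R=Ro.from_euler('z',yaw,degrees=True)*Ro.from_euler('y',-tilt,degrees=True)*Ro.from_matrix(np.diag([1.,-1,-1]))
    if fr=='C':
        Q=Ro.from_euler('z',CH[2]);p=Q.apply(p)+[CH[0],CH[1],0];R=Q*R
    return p,R
def rows(p,R,n=None,vmax=45,wmax=.15):
    s=sense();p0=s['tcp_pos'];R0=Ro.from_matrix(s['ee_rot'])
    w=(R0.inv()*R).as_rotvec();d=R0.inv().apply(p-p0)*1e3
    k=n or max(1,int(np.ceil(max(np.abs(d).max()/vmax,np.abs(w).max()/wmax))))
    out=[]
    for i in range(k):
        Ri=R0*Ro.from_rotvec(w*i/k);out.append(np.r_[Ri.inv().apply((p-p0)/k)*1e3,w/k])
    print('t',s['time_s'],'dist(mm,tool)',d.round(1),'turn',w.round(3))
    for i in range(0,k,5): print([float(round(v,1 if j%6<3 else 3)) for r in out[i:i+5] for j,v in enumerate(r)])
if __name__=='__main__':
    a=sys.argv;v=list(map(float,a[2:7]));rows(*target(a[1],*v),n=int(a[7]) if len(a)>7 else None)
E
cat > st.py <<'E'
from h import *
import json
CH=json.load(open('ch.json'))
from scipy.spatial.transform import Rotation as Ro
s=sense();Q=Ro.from_euler('z',CH[2]).inv()
print(round(s['time_s'],2),'W',(s['tcp_pos']*1e3).round(1),'C',(Q.apply(s['tcp_pos']-[CH[0],CH[1],0])*1e3).round(1),'F_C',Q.apply(s['wrist_force']).round(1),'w',round(s['gripper_width']*87,1),'j',s['joints'].round(0))
R=s['ee_rot'];print('yawW',np.degrees(np.arctan2(R[1,0],R[0,0])).round(2),'x.z',R[2,0].round(3),'y.z',R[2,1].round(3))
E
```

```text
[ 0.50563902  0.21012517 -0.06762638 -0.0715928 ] -3.874706329471526
[[[-2.2  0. ]
  [-0.1 -0.1]
  [ 0.2  0.7]
  [-0.1  0.8]
  [-0.3  0.3]
  [ 0.3  0.1]]

 [[-0.9 -1.1]
  [-0.5 -0.4]
  [ 0.3 -0.7]
  [-0.3 -0.3]
  [-0.1 -0.9]
  [-0.1 -1. ]]]
handle [[-0.0288  0.0343  0.1055]
 [-0.0287 -0.0335  0.1055]
 [-0.0411 -0.0318  0.1055]
 [-0.0403  0.0326  0.1055]]
tab top [[0.011  0.2021 0.11  ]
 [0.0121 0.1681 0.11  ]
 [0.0019 0.1671 0.11  ]
 [0.0014 0.2018 0.11  ]]
btn z.03 [[0.52199824 0.0158521  0.03      ]] [[ 0.0294 -0.1927  0.03  ]]
tri tab corner [[ 0.011   0.1684  0.1047]
 [ 0.0023  0.2024  0.1114]
 [-0.0012  0.1691  0.0915]]
```

```bash
echo '[0.5057,0.2101,-0.0675]'>ch.json; python3 plan.py C -40 185 180 0 0; python3 st.py
```

```text
t 0.1 dist(mm,tool) [376.2 129.2  41.9] turn [ 0.002  0.    -0.16 ]
[41.8, 14.4, 4.7, 0.0, 0.0, -0.018, 41.5, 15.1, 4.6, 0.0, 0.0, -0.018, 41.3, 15.8, 4.6, 0.0, 0.0, -0.018, 41.0, 16.6, 4.6, 0.0, 0.0, -0.018, 40.7, 17.3, 4.6, 0.0, 0.0, -0.018]
[40.4, 18.0, 4.6, 0.0, 0.0, -0.018, 40.0, 18.7, 4.6, 0.0, 0.0, -0.018, 39.7, 19.5, 4.6, 0.0, 0.0, -0.018, 39.3, 20.2, 4.6, 0.0, 0.0, -0.018]
0.1 W [141.  608.3 221.6] C [-390.7  372.7  221.6] F_C [-0.2  0.6 -0.6] w 87.2 j [ 92.  22.   0.  -0. -68. -15.]
yawW -13.06 x.z 0.0 y.z 0.002
```

Emit:
carry_out --commands '[5,45,4,0,0,-0.03,5,45,4,0,0,-0.03,5,45,4,0,0,-0.03,10,45,4,0,0,-0.03,40,20,4,0,0,-0.03]' --grip 0

```text
time_s: 0.72
tcp_pos: [0.1695, 0.3969, 0.1982]
ee_rot: [[0.998, -0.069, -0.001], [-0.069, -0.998, -0.007], [-0.001, 0.007, -1.0]]
wrist_force: [-0.0, 1.4, 0.9]
gripper_width: 0.517
```

```bash
python3 plan.py C -40 185 160 0 0; python3 st.py
```

```text
t 0.725 dist(mm,tool) [308.  -22.1  37.8] turn [ 0.007  0.001 -0.002]
[44.0, -3.2, 5.4, 0.001, 0.0, -0.0, 44.0, -3.1, 5.4, 0.001, 0.0, -0.0, 44.0, -3.1, 5.4, 0.001, 0.0, -0.0, 44.0, -3.1, 5.4, 0.001, 0.0, -0.0, 44.0, -3.1, 5.4, 0.001, 0.0, -0.0]
[44.0, -3.1, 5.4, 0.001, 0.0, -0.0, 44.0, -3.1, 5.4, 0.001, 0.0, -0.0]
0.72 W [169.5 396.9 198.2] C [-348.   163.7  198.2] F_C [-0.1  1.4  0.9] w 44.9 j [ 89.   4. -27.  -0. -59.  -3.]
yawW -3.98 x.z -0.001 y.z 0.007
```

Emit:
carry_out --commands '[44,-3,5,0,0,0,44,-3,5,0,0,0,44,-3,5,0,0,0,44,-3,5,0,0,0,44,-3,5,0,0,0]'

```text
time_s: 1.35
tcp_pos: [0.3951, 0.3934, 0.172]
ee_rot: [[0.998, -0.066, -0.002], [-0.066, -0.998, -0.006], [-0.002, 0.007, -1.0]]
wrist_force: [-0.8, 0.7, -1.1]
gripper_width: 0.018
```

```bash
python3 plan.py C -40 185 160 0 0;python3 plan.py C -35 185 85 0 0; python3 st.py
```

```text
t 1.35 dist(mm,tool) [82.8 -9.5 11.8] turn [0.007 0.002 0.001]
[41.4, -4.8, 5.9, 0.003, 0.001, 0.001, 41.4, -4.8, 6.0, 0.003, 0.001, 0.001]
t 1.35 dist(mm,tool) [ 87.9 -10.   86.8] turn [0.007 0.002 0.001]
[43.9, -5.0, 43.4, 0.003, 0.001, 0.001, 43.9, -4.9, 43.4, 0.003, 0.001, 0.001]
1.35 W [395.1 393.4 172. ] C [-122.7  175.5  172. ] F_C [-0.9  0.6 -1.1] w 1.6 j [ 62.  18. -13.   0. -59.  25.]
yawW -3.8 x.z -0.002 y.z 0.007
```

Emit:
carry_out --commands '[41,-5,12,0.003,0.001,0,42,-5,12,0.003,0.001,0,5,0,40,0,0,0,0,0,23,0,0,0]'

```text
time_s: 1.85
tcp_pos: [0.4901, 0.3966, 0.0812]
ee_rot: [[0.997, -0.071, 0.001], [-0.071, -0.997, 0.0], [0.001, -0.0, -1.0]]
wrist_force: [0.2, -0.3, 0.5]
gripper_width: 0.005
```

```bash
python3 - <<'E'
from h import *
a=capture('top');b=capture('side')
crop(a,125,120,190,150,4,'t1.png');crop(b,70,180,260,195,3,'s1.png')
E
python3 st.py
```

```text
1.95 W [488.9 396.   80.4] C [-29.3 184.3  80.4] F_C [-0.2 -0.2 -0.6] w 0.5 j [ 54.  30.  -9.   0. -51.  32.]
yawW -4.04 x.z -0.001 y.z 0.003
```

View pics/t1.png

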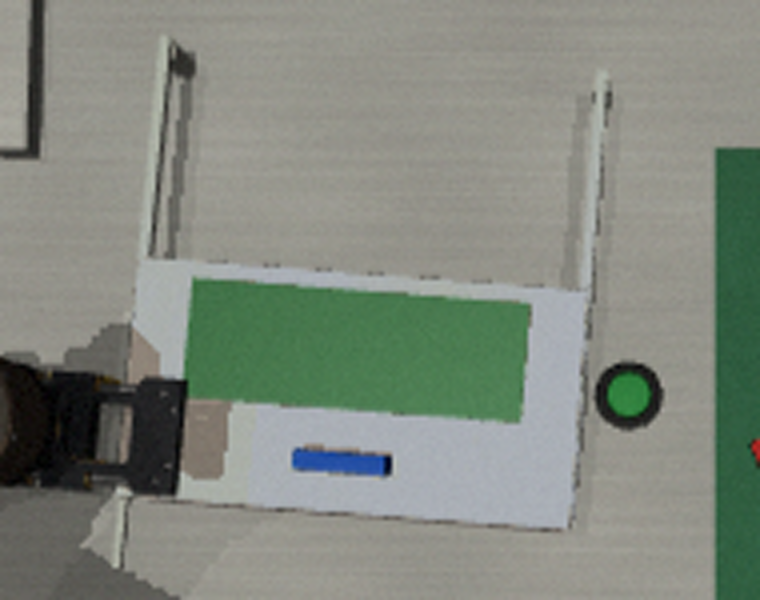

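View pics/s1.png

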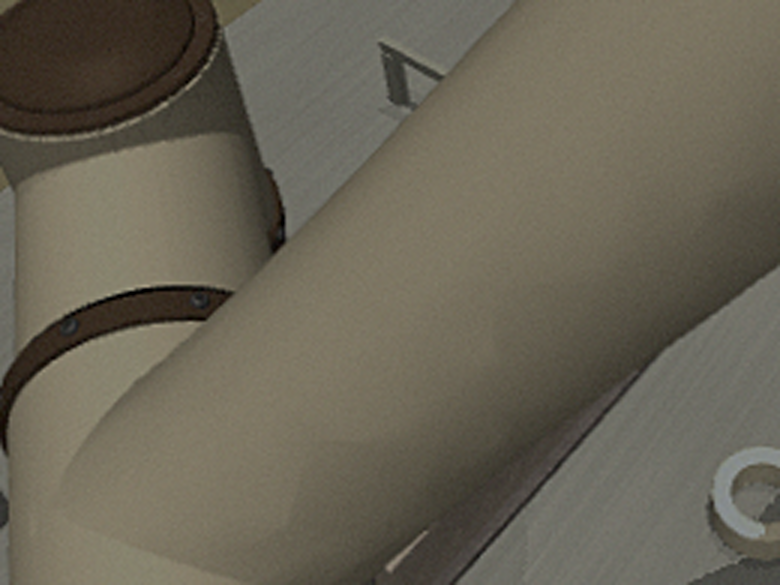

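The top view shows the gripper over the tab (px ~(165,229)), with the arm hiding the tab in both views. I'll push by feel.

Emit:
carry_out --commands '[12,0,0,0,0,0,12,0,0,0,0,0,8,0,0,0,0,0,8,0,0,0,0,0]'

```text
time_s: 2.45
tcp_pos: [0.5094, 0.3948, 0.082]
ee_rot: [[0.997, -0.072, -0.039], [-0.072, -0.997, -0.007], [-0.038, 0.01, -0.999]]
wrist_force: [-27.4, 5.2, 9.3]
gripper_width: 0.003
```

```bash
python3 st.py
```

```text
2.45 W [509.4 394.8  82. ] C [ -8.8 184.5  82. ] F_C [-27.7   3.3   9.3] w 0.3 j [ 51.  32.  -4.  -2. -56.  36.]
yawW -4.13 x.z -0.038 y.z 0.01
```

Emit:
carry_out --commands '[-15,0,-2,0,0,0,-25,0,-25,0,0,0,-5,0,-45,0,0,0,0,45,-20,0,0,0,0,45,0,0,0,0]'

```text
time_s: 3.08
tcp_pos: [0.4633, 0.3125, 0.1855]
ee_rot: [[0.997, -0.065, -0.028], [-0.065, -0.998, 0.001], [-0.028, 0.0, -1.0]]
wrist_force: [-0.3, -1.0, 0.2]
gripper_width: 0.005
```

```bash
python3 - <<'E'
from h import *
a=capture('top')
crop(a,125,120,190,150,4,'t2.png')
E
python3 st.py;  python3 plan.py C -36 0 160 90 0; python3 plan.py C -36 0 160 -90 0
```

```text
3.12 W [461.7 307.4 185.3] C [-50.5  94.1 185.3] F_C [-2.  -4.1 -0.1] w 0.3 j [ 50.  18. -11.  -1. -62.  37.]
yawW -3.95 x.z -0.031 y.z 0.004
t 3.125 dist(mm,tool) [15.4 94.  25.2] turn [-0.022  0.027 -1.572]
[1.4, 8.5, 2.3, -0.002, 0.002, -0.143, 0.2, 8.6, 2.3, -0.002, 0.002, -0.143, -1.1, 8.6, 2.3, -0.002, 0.002, -0.143, -2.3, 8.3, 2.3, -0.002, 0.002, -0.143, -3.5, 7.9, 2.3, -0.002, 0.002, -0.143]
[-4.6, 7.3, 2.3, -0.002, 0.002, -0.143, -5.6, 6.6, 2.3, -0.002, 0.002, -0.143, -6.5, 5.7, 2.3, -0.002, 0.002, -0.143, -7.2, 4.8, 2.3, -0.002, 0.002, -0.143, -7.8, 3.7, 2.3, -0.002, 0.002, -0.143]
[-8.3, 2.5, 2.3, -0.002, 0.002, -0.143]
t 3.125 dist(mm,tool) [15.4 94.  25.2] turn [0.027 0.022 1.569]
[1.4, 8.5, 2.3, 0.002, 0.002, 0.143, 2.6, 8.3, 2.3, 0.002, 0.002, 0.143, 3.7, 7.8, 2.3, 0.002, 0.002, 0.143, 4.8, 7.2, 2.2, 0.002, 0.002, 0.143, 5.8, 6.5, 2.2, 0.002, 0.002, 0.143]
[6.6, 5.6, 2.2, 0.002, 0.002, 0.143, 7.4, 4.6, 2.2, 0.002, 0.002, 0.143, 7.9, 3.5, 2.2, 0.002, 0.002, 0.143, 8.3, 2.3, 2.3, 0.002, 0.002, 0.143, 8.6, 1.1, 2.3, 0.002, 0.002, 0.143]
[8.7, -0.1, 2.3, 0.002, 0.002, 0.143]
```

View pics/t2.png

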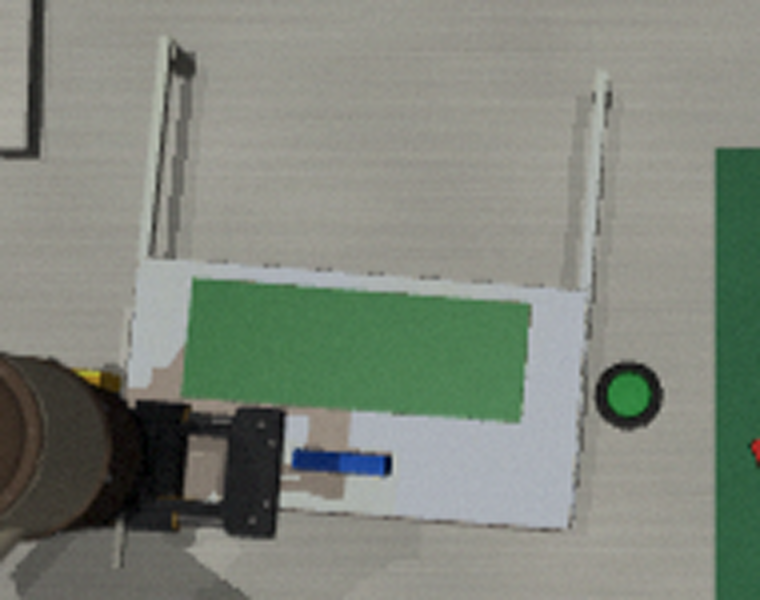

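The tab still shows at px (148,214), about where it was. The door was already shut, and 27 N at the tab face confirmed its stop. Next I push the hatch handle open with the closed fingers.

Emit:
carry_out --commands '[-12,45,5,0,0.03,0,-8,45,20,0,0,0]'

```text
time_s: 3.38
tcp_pos: [0.4383, 0.2191, 0.1645]
ee_rot: [[0.998, -0.068, 0.008], [-0.068, -0.998, 0.003], [0.008, -0.004, -1.0]]
wrist_force: [0.6, 0.2, -0.1]
gripper_width: 0.008
```

```bash
python3 st.py;  python3 plan.py C -70 0 87 0 0
```

```text
3.38 W [438.3 219.1 164.5] C [-67.8   4.5 164.5] F_C [ 0.5  0.3 -0.1] w 0.7 j [ 46.  12. -23.   0. -54.  40.]
yawW -3.89 x.z 0.008 y.z -0.004
t 3.375 dist(mm,tool) [-2.8  4.8 77.4] turn [-0.004 -0.008 -0.   ]
[-1.4, 2.4, 38.7, -0.002, -0.004, -0.0, -1.2, 2.3, 38.7, -0.002, -0.004, -0.0]
```

Emit:
carry_out --commands '[-2,2,38,-0.002,-0.004,0,-1,2,37,-0.002,-0.004,0,12,0,0,0,0,0,15,0,0,0,0,0,20,0,0,0,0,0]'

```text
time_s: 4.0
tcp_pos: [0.4861, 0.2104, 0.0943]
ee_rot: [[0.998, -0.07, 0.007], [-0.07, -0.998, 0.006], [0.006, -0.006, -1.0]]
wrist_force: [-3.0, -0.3, -2.1]
gripper_width: 0.006
```

```bash
python3 st.py
```

```text
4.0 W [486.1 210.4  94.3] C [-19.6  -1.   94.3] F_C [-3.  -0.5 -2.1] w 0.5 j [ 41.  20. -23.   0. -46.  45.]
yawW -4.01 x.z 0.006 y.z -0.006
```

Emit:
carry_out --commands '[30,0,3,0,0,0,30,0,2,0,0,0,30,0,1,0,0,0,20,0,0,0,0,0,15,0,0,0,0,0]'

```text
time_s: 4.62
tcp_pos: [0.6167, 0.2012, 0.0955]
ee_rot: [[0.997, -0.073, 0.001], [-0.073, -0.997, 0.007], [0.001, -0.008, -1.0]]
wrist_force: [-36.7, 16.3, 19.6]
gripper_width: 0.005
```

```bash
python3 st.py
```

```text
4.62 W [616.7 201.2  95.5] C [111.4  -1.4  95.5] F_C [-37.7  13.8  19.6] w 0.5 j [ 32.  30.  -5.  -0. -54.  54.]
yawW -4.16 x.z 0.001 y.z -0.008
```

Emit:
carry_out --commands '[-12,0,0,0,0,0,-5,0,-40,0,0,0,0,55,-50,0,0,0,0,60,-10,0,0,0,0,60,0,0,0,0]' --grip 50

```text
time_s: 5.25
tcp_pos: [0.5978, 0.0361, 0.199]
ee_rot: [[0.998, -0.064, 0.025], [-0.064, -0.998, 0.011], [0.024, -0.013, -1.0]]
wrist_force: [1.4, -0.2, -0.6]
gripper_width: 0.484
```

Emit:
carry_out --commands '[-20,60,0,0,0,0,-30,50,0,0,0,0]'

```text
time_s: 5.5
tcp_pos: [0.5447, -0.074, 0.2011]
ee_rot: [[0.997, -0.064, 0.037], [-0.064, -0.998, 0.011], [0.036, -0.013, -0.999]]
wrist_force: [1.2, 0.2, 0.4]
gripper_width: 0.568
```

```bash
python3 - <<'E'
from h import *
a=capture('top');b=capture('side')
cv2.imwrite('pics/t3f.png',a[:,:,::-1]);cv2.imwrite('pics/s3f.png',b[:,:,::-1])
crop(a,125,100,190,150,4,'t3.png');crop(b,70,180,260,195,3,'s3.png')
crop(a,300,150,150,120,5,'t3b.png')
E
python3 st.py
```

```text
5.6 W [542.  -75.6 201.4] C [  55.4 -282.6  201.4] F_C [0.6 0.8 0. ] w 49.6 j [  9.  14. -14.  -0. -60.  77.]
yawW -3.93 x.z 0.034 y.z -0.013
```

View pics/t3f.png

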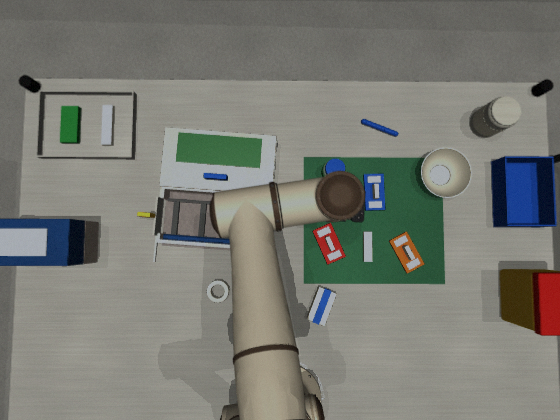

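View pics/t3.png

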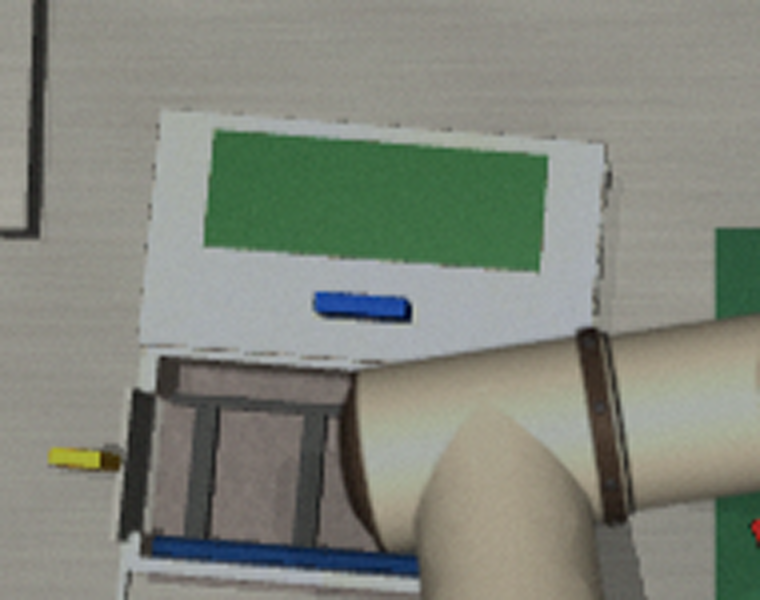

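View pics/s3.png

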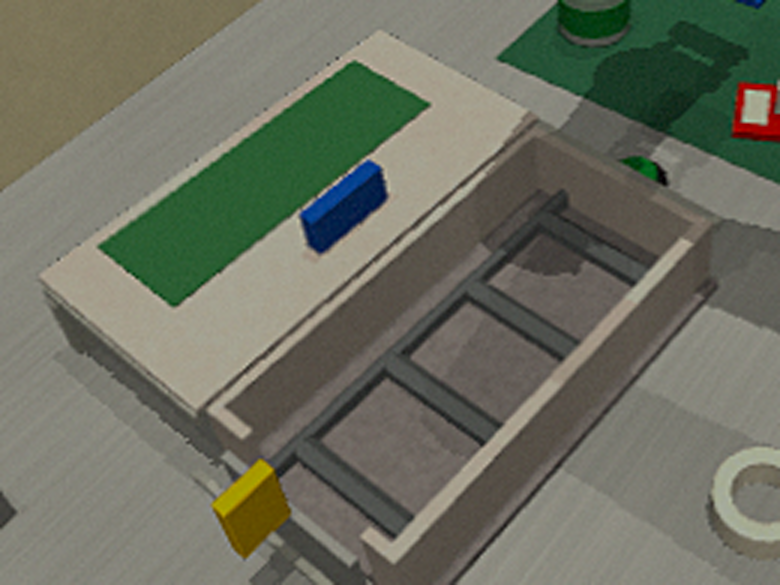

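```bash
python3 - <<'E'
from h import *
for nm,px in (('t1',[[187,440],[187,380],[180,495]]),):
  uv=((np.array(px)+.5)/4-.5+[125,120])
  for z in(.08,.15,.2,.25,.3): print(z,(back('top',uv,z)-[.489,.396,0]).round(3).tolist())
for nm,px in (('t2',[[285,410],[278,535]]),):
  uv=((np.array(px)+.5)/4-.5+[125,120])
  for z in(.185,.25,.3): print(z,(back('top',uv,z)-[.4617,.307,0]).round(3).tolist())
E
```

```text
0.08 [[-0.003, -0.072, 0.08], [0.039, -0.071, 0.08], [-0.041, -0.068, 0.08]]
0.15 [[-0.004, -0.089, 0.15], [0.035, -0.088, 0.15], [-0.04, -0.085, 0.15]]
0.2 [[-0.006, -0.101, 0.2], [0.032, -0.1, 0.2], [-0.04, -0.098, 0.2]]
0.25 [[-0.007, -0.114, 0.25], [0.029, -0.113, 0.25], [-0.04, -0.11, 0.25]]
0.3 [[-0.008, -0.126, 0.3], [0.026, -0.125, 0.3], [-0.04, -0.123, 0.3]]
0.185 [[0.041, -0.071, 0.185], [-0.038, -0.068, 0.185]]
0.25 [[0.038, -0.083, 0.25], [-0.036, -0.08, 0.25]]
0.3 [[0.036, -0.092, 0.3], [-0.035, -0.09, 0.3]]
```

View pics/s3f.png

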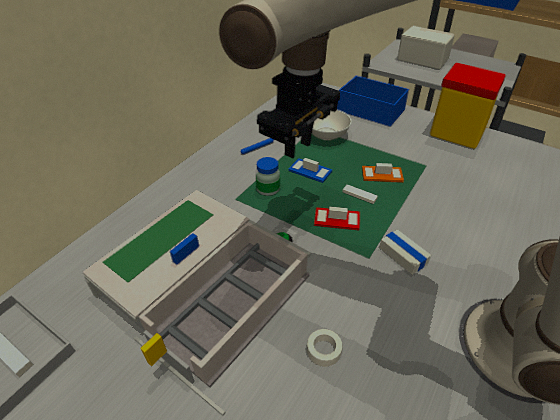

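View pics/t3b.png

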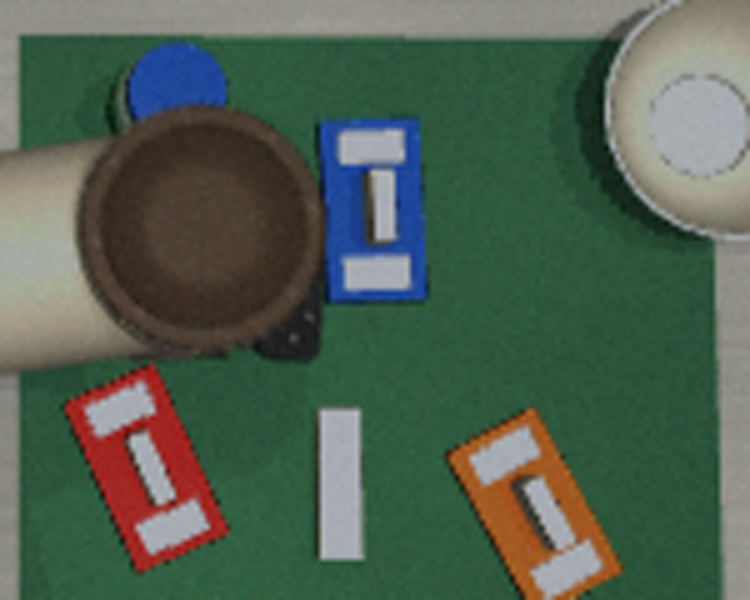

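```bash
sed -i "s/R=Ro.from_euler('z',yaw,degrees=True)\*Ro.from_euler('y',-tilt,degrees=True)/R=Ro.from_euler('y',-tilt,degrees=True)*Ro.from_euler('z',yaw,degrees=True)/" plan.py
cat > place.py <<'E'
# place.py bayY xe ze tilt h yaw [n] [dx dy offset of tool from cassette centre along cassette]
import sys
from plan import *
by,xe,ze,t,h,yaw=map(float,sys.argv[1:7]);n=int(sys.argv[7]) if len(sys.argv)>7 else 0
o=float(sys.argv[8]) if len(sys.argv)>8 else 0
c,s=np.cos(np.radians(t)),np.sin(np.radians(t))
x=xe+(55+o)*c-h*s;z=ze+(55+o)*s+h*c
print('TCP C',round(x,1),by,round(z,1));rows(*target('C',x,by,z,yaw,t),n=n or None)
E
python3 - <<'E'
from h import *
T=lambda p:((np.array(p)+.5)/5-.5+[300,150])
for k,p in {'red':[[128,436],[149,431],[176,500],[155,507]],'blue':[[372,170],[393,169],[397,241],[375,242]],'orange':[[525,482],[544,475],[577,545],[556,553]]}.items():
    w=back('top',T(p),.037);a=(w[2]+w[3]-w[0]-w[1])/2;print(k,w.mean(0).round(4),np.degrees(np.arctan2(-a[1],-a[0])).round(1),np.linalg.norm(a))
E
python3 plan.py W 450 -125 110 -65 0
```

```text
red [ 0.4499 -0.1246  0.037 ] 21.0 0.043262870168068665
blue [ 0.6041 -0.2618  0.037 ] 2.0 0.042500838861578204
orange [ 0.4246 -0.356   0.037 ] 23.7 0.04435419427304129
t 5.6 dist(mm,tool) [-91.4  56.7  87.6] turn [-0.03  -0.024  1.066]
[-11.4, 7.1, 10.9, -0.004, -0.003, 0.133, -10.4, 8.5, 11.0, -0.004, -0.003, 0.133, -9.1, 9.8, 11.1, -0.004, -0.003, 0.133, -7.7, 10.8, 11.1, -0.004, -0.003, 0.133, -6.2, 11.7, 11.2, -0.004, -0.003, 0.133]
[-4.5, 12.4, 11.3, -0.004, -0.003, 0.133, -2.8, 12.8, 11.3, -0.004, -0.003, 0.133, -1.0, 13.0, 11.4, -0.004, -0.003, 0.133]
```

The red rib is centred at about (0.450,-0.125) with its long axis near 24.5°. I'll grip red by the rib ends for bay2, because the gripper body would otherwise hit the yellow tab.

Emit:
carry_out --commands '[-11,7,10,-0.004,-0.003,0.14,-10,8,11,-0.004,-0.003,0.14,-9,10,11,-0.004,-0.003,0.14,-8,11,11,-0.004,-0.003,0.14,-6,12,11,-0.004,-0.003,0.14]' --grip 66

```text
time_s: 6.22
tcp_pos: [0.4939, -0.1076, 0.1548]
ee_rot: [[0.704, -0.709, 0.041], [-0.71, -0.704, -0.003], [0.031, -0.027, -0.999]]
wrist_force: [-0.1, 0.4, 0.3]
gripper_width: 0.754
```

Emit:
carry_out --commands '[-4,12,11,-0.004,-0.003,0.14,-3,13,11,-0.004,-0.003,0.14,-1,13,11,-0.004,-0.003,0.14]'

```text
time_s: 6.6
tcp_pos: [0.4657, -0.1244, 0.125]
ee_rot: [[0.343, -0.938, 0.041], [-0.939, -0.343, -0.003], [0.017, -0.037, -0.999]]
wrist_force: [0.1, 0.8, 0.6]
gripper_width: 0.756
```

```bash
python3 st.py; python3 plan.py W 450 -125 60 -65.5 0
```

```text
6.6 W [ 465.7 -124.4  125. ] C [ -17.4 -336.5  125. ] F_C [0.1 0.8 0.6] w 65.8 j [  5.  13. -29.   1. -46.  15.]
yawW -69.93 x.z 0.017 y.z -0.037
t 6.6 dist(mm,tool) [-5.9 17.3 64.3] turn [-0.036 -0.019 -0.077]
[-3.0, 8.6, 32.2, -0.018, -0.009, -0.039, -3.0, 7.9, 32.3, -0.018, -0.009, -0.039]
```

Emit:
carry_out --commands '[-3,9,32,-0.018,-0.009,-0.04,-3,8,30,-0.018,-0.009,-0.039,0,0,0,0,0,0]'

```text
time_s: 6.98
tcp_pos: [0.456, -0.1255, 0.0656]
ee_rot: [[0.42, -0.908, 0.013], [-0.908, -0.42, -0.002], [0.007, -0.011, -1.0]]
wrist_force: [-0.5, 0.3, 1.0]
gripper_width: 0.758
```

```bash
python3 st.py; python3 plan.py W 450 -125 26 -65.5 0 2; python3 - <<'E'
from h import *
a=capture('top');b=capture('side')
crop(a,260,170,150,120,5,'t4.png');crop(b,235,130,200,130,4,'s4.png')
E
```

```text
6.97 W [ 456.  -125.5   65.6] C [ -27.  -338.2   65.6] F_C [-0.5  0.2  1. ] w 65.9 j [  4.  18. -33.   0. -38.  20.]
yawW -65.18 x.z 0.007 y.z -0.011
t 6.975 dist(mm,tool) [-3.2  5.6 39.5] turn [-0.011 -0.007  0.006]
[-1.6, 2.8, 19.8, -0.006, -0.004, 0.003, -1.5, 2.7, 19.8, -0.006, -0.004, 0.003]
```

View pics/s4.png

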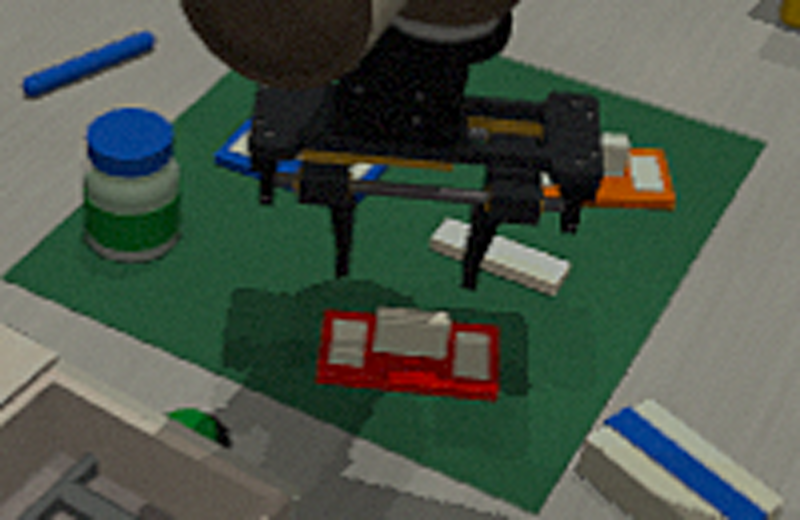

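View pics/t4.png

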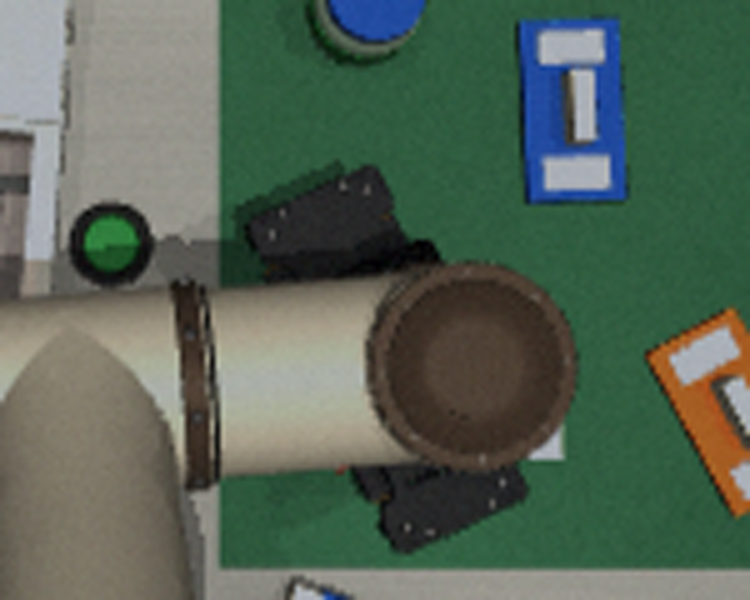

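```bash
python3 - <<'E'
from h import *
s=sense();R=s['ee_rot'];p=s['tcp_pos']
for k in(-40,40): print(k,((proj('side',p+R[:,1]*k/1e3)-[235,130]+.5)*4-.5).round(0), ((proj('side',p+R[:,1]*k/1e3+R[:,0]*.0095)-[235,130]+.5)*4-.5).round(0))
c=np.array([.450,-.125,0]);e=np.array([np.cos(np.radians(24.5)),np.sin(np.radians(24.5)),0]);f=np.array([-e[1],e[0],0])
print(((proj('side',[c+e*i*.055+f*j*.03+[0,0,.009] for i,j in((1,1),(1,-1),(-1,-1),(-1,1))])-[235,130]+.5)*4-.5).round(0))
E
```

```text
-40 [[335. 264.]] [[336. 254.]]
40 [[470. 278.]] [[470. 267.]]
[[312. 373.]
 [320. 307.]
 [495. 323.]
 [495. 390.]]
```

Emit:
carry_out --commands '[-2,3,20,-0.006,-0.004,0.003,-1,3,20,-0.006,-0.004,0.003,0,0,0,0,0,0]'

```text
time_s: 7.45
tcp_pos: [0.4589, -0.1249, 0.0325]
ee_rot: [[0.416, -0.909, 0.019], [-0.909, -0.416, 0.0], [0.008, -0.018, -1.0]]
wrist_force: [-0.0, 0.4, -0.2]
gripper_width: 0.758
```

```bash
python3 st.py; python3 plan.py W 450 -125 24 -65.5 0 1
```

```text
7.45 W [ 458.9 -124.9   32.5] C [ -24.1 -337.4   32.5] F_C [-0.1  0.4 -0.2] w 65.9 j [  4.  21. -35.   0. -33.  20.]
yawW -65.43 x.z 0.008 y.z -0.018
t 7.45 dist(mm,tool) [-3.7  8.2  8.4] turn [-0.018 -0.008  0.001]
[-3.7, 8.2, 8.4, -0.018, -0.008, 0.001]
```

Emit:
carry_out --commands '[-4,9,9,-0.025,-0.01,0.001,0,1,2,-0.005,0,0]'

```text
time_s: 7.7
tcp_pos: [0.4502, -0.1254, 0.0234]
ee_rot: [[0.415, -0.91, -0.008], [-0.91, -0.415, -0.003], [-0.0, 0.009, -1.0]]
wrist_force: [-0.4, 1.0, 0.2]
gripper_width: 0.759
```

```bash
python3 st.py; python3 plan.py W 450 -125 24 -65.5 0 1
```

```text
7.7 W [ 450.2 -125.4   23.4] C [ -32.8 -338.4   23.4] F_C [-0.5  0.9  0.2] w 66.0 j [  5.  22. -35.   0. -33.  20.]
yawW -65.46 x.z -0.0 y.z 0.009
t 7.7 dist(mm,tool) [-0.4  0.  -0.6] turn [0.009 0.    0.001]
[-0.4, 0.0, -0.6, 0.009, 0.0, 0.001]
```

Close on the rib.

Emit:
carry_out --commands '[0,0,0,0,0,0,0,0,0,0,0,0,0,0,0,0,0,0,0,0,0,0,0,0,0,0,0,0,0,0]' --grip 25

```text
time_s: 8.32
tcp_pos: [0.4507, -0.1254, 0.0242]
ee_rot: [[0.416, -0.91, -0.006], [-0.91, -0.416, -0.003], [0.0, 0.007, -1.0]]
wrist_force: [0.3, -0.6, -0.6]
gripper_width: 0.503
```

```bash
python3 st.py; python3 plan.py W 450 -125 24 -65.5 0 1
```

```text
8.32 W [ 450.7 -125.4   24.2] C [ -32.3 -338.4   24.2] F_C [ 0.4 -0.6 -0.6] w 43.7 j [  5.  22. -35.   0. -33.  20.]
yawW -65.44 x.z 0.0 y.z 0.007
t 8.325 dist(mm,tool) [-0.6  0.5  0.2] turn [ 0.007 -0.     0.001]
[-0.6, 0.5, 0.2, 0.007, -0.0, 0.001]
```

Emit:
carry_out --commands '[0,0,-20,0,0,0,0,0,-30,0,0,0,0,0,-40,0,0,0,0,0,-40,0,0,0]'

```text
time_s: 8.82
tcp_pos: [0.4481, -0.1248, 0.1534]
ee_rot: [[0.414, -0.91, -0.019], [-0.91, -0.414, -0.003], [-0.005, 0.018, -1.0]]
wrist_force: [0.3, -0.4, -0.9]
gripper_width: 0.502
```

```bash
python3 - <<'E'
from h import *
b=capture('side')
crop(b,235,80,200,150,4,'s5.png')
E
python3 st.py; python3 plan.py C 10 80 150 -90 15; python3 place.py 80 -32 14 15 24 -90
```

```text
8.88 W [ 451.7 -125.3  158.9] C [ -31.2 -338.3  158.9] F_C [2.5 0.2 1.7] w 43.6 j [  5.  11. -26.   0. -54.  20.]
yawW -65.42 x.z 0.001 y.z 0.009
t 8.875 dist(mm,tool) [-348.1 -235.6    6.5] turn [0.265 0.062 0.494]
[-43.5, -29.4, 0.8, 0.033, 0.008, 0.062, -45.3, -26.7, 1.4, 0.033, 0.008, 0.062, -46.8, -23.8, 1.9, 0.033, 0.008, 0.062, -48.2, -20.8, 2.2, 0.033, 0.008, 0.062, -49.4, -17.7, 2.5, 0.033, 0.008, 0.062]
[-50.4, -14.5, 2.7, 0.033, 0.008, 0.062, -51.3, -11.3, 2.7, 0.033, 0.008, 0.062, -51.9, -8.0, 2.6, 0.033, 0.008, 0.062]
TCP C 14.9 80.0 51.4
t 8.875 dist(mm,tool) [-345.9 -240.8  105. ] turn [0.265 0.062 0.494]
[-43.2, -30.1, 13.1, 0.033, 0.008, 0.062, -45.1, -26.9, 13.7, 0.033, 0.008, 0.062, -46.8, -23.6, 14.2, 0.033, 0.008, 0.062, -48.2, -20.2, 14.6, 0.033, 0.008, 0.062, -49.5, -16.7, 14.8, 0.033, 0.008, 0.062]
[-50.5, -13.1, 14.9, 0.033, 0.008, 0.062, -51.3, -9.5, 14.9, 0.033, 0.008, 0.062, -51.9, -5.8, 14.7, 0.033, 0.008, 0.062]
```

View pics/s5.png

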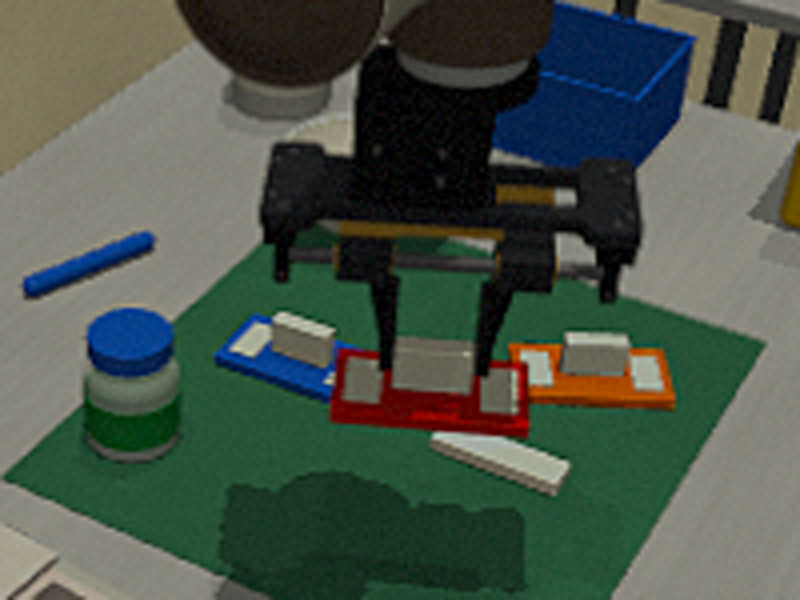

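Red is held level in the jaws (px ~(343,178)). On to bay2.

Emit:
carry_out --commands '[-44,-29,1,0.033,0.008,0.062,-45,-27,1,0.033,0.008,0.062,-47,-24,2,0.033,0.008,0.062,-48,-21,2,0.033,0.008,0.062,-49,-18,2,0.033,0.008,0.062]'

```text
time_s: 9.5
tcp_pos: [0.499, 0.1377, 0.1556]
ee_rot: [[0.098, -0.981, 0.169], [-0.995, -0.099, 0.002], [0.014, -0.169, -0.986]]
wrist_force: [0.5, -0.6, -1.3]
gripper_width: 0.501
```

```bash
python3 st.py; python3 plan.py C 12 80 120 -90 15
```

```text
9.5 W [499.  137.7 155.6] C [ -1.8 -72.7 155.6] F_C [ 0.5 -0.6 -1.3] w 43.6 j [ 37.  11. -30.   9. -42. -37.]
yawW -84.4 x.z 0.014 y.z -0.169
t 9.5 dist(mm,tool) [-148.8  -32.6   39.5] turn [0.091 0.021 0.165]
[-37.2, -8.1, 9.9, 0.023, 0.005, 0.041, -37.6, -6.4, 9.9, 0.023, 0.005, 0.041, -37.8, -4.6, 9.8, 0.023, 0.005, 0.041, -38.0, -2.8, 9.7, 0.023, 0.005, 0.041]
```

Emit:
carry_out --commands '[-37,-8,8,0.023,0.005,0.041,-38,-6,8,0.023,0.005,0.041,-38,-5,8,0.023,0.005,0.041,-38,-3,8,0.023,0.005,0.041]'

```text
time_s: 10.0
tcp_pos: [0.5204, 0.2955, 0.1248]
ee_rot: [[-0.07, -0.963, 0.261], [-0.998, 0.068, -0.016], [-0.002, -0.261, -0.965]]
wrist_force: [0.7, -0.3, -1.8]
gripper_width: 0.498
```

```bash
python3 st.py; python3 place.py 80 -32 24 15 24 -90; python3 - <<'E'
from h import *
a=capture('top');b=capture('side')
crop(a,125,120,190,150,4,'t6.png');crop(b,60,140,260,195,3,'s6.png')
E
```

```text
10.0 W [520.4 295.5 124.8] C [  8.9  86.2 124.8] F_C [ 0.8 -0.2 -1.8] w 43.4 j [ 50.  19. -29.  22. -35. -71.]
yawW -94.0 x.z -0.002 y.z -0.261
TCP C 14.9 80.0 61.4
t 10.0 dist(mm,tool) [ 6.3 10.7 62.8] turn [-0.002  0.001 -0.003]
[3.2, 5.4, 31.4, -0.001, 0.001, -0.001, 3.1, 5.3, 31.4, -0.001, 0.001, -0.001]
```

View pics/s6.png

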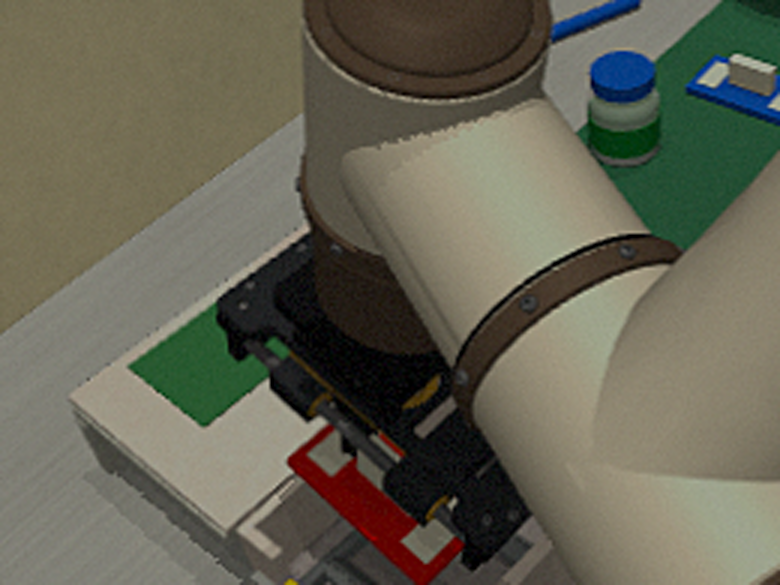

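The side view shows red tilted over bay2, far end up, still gripped. Lowering.

Emit:
carry_out --commands '[3,5,31,0,0,0,3,5,29,0,0,0,0,0,3,0,0,0]'

```text
time_s: 10.48
tcp_pos: [0.5262, 0.2908, 0.0583]
ee_rot: [[-0.063, -0.964, 0.259], [-0.998, 0.061, -0.016], [-0.0, -0.259, -0.966]]
wrist_force: [-0.4, 0.3, -0.9]
gripper_width: 0.499
```

```bash
python3 st.py; python3 place.py 80 -34 10 15 24 -90
```

```text
10.47 W [526.2 290.8  58.3] C [15.  81.9 58.3] F_C [-0.4  0.2 -0.9] w 43.4 j [ 49.  24. -35.  30. -25. -78.]
yawW -93.62 x.z -0.0 y.z -0.259
TCP C 12.9 80.0 47.4
t 10.475 dist(mm,tool) [ 1.8  4.8 10. ] turn [-0.     0.001  0.004]
[1.8, 4.8, 10.0, -0.0, 0.001, 0.004]
```

Emit:
carry_out --commands '[2,5,10,0,0.001,0.004,0,0,1,0,0,0]'

```text
time_s: 10.72
tcp_pos: [0.5255, 0.2891, 0.0482]
ee_rot: [[-0.068, -0.963, 0.261], [-0.998, 0.066, -0.016], [-0.002, -0.261, -0.965]]
wrist_force: [-0.4, 0.7, -0.9]
gripper_width: 0.505
```

```bash
python3 st.py; python3 place.py 80 -50 9 15 24 -90 2
```

```text
10.72 W [525.5 289.1  48.2] C [14.4 80.1 48.2] F_C [-0.4  0.7 -0.9] w 43.9 j [ 48.  25. -36.  33. -22. -81.]
yawW -93.88 x.z -0.002 y.z -0.261
TCP C -3.1 80.0 46.4
t 10.725 dist(mm,tool) [ 0.1 17.3 -2.8] turn [-0.003  0.002 -0.001]
[0.1, 8.7, -1.4, -0.001, 0.001, -0.0, 0.1, 8.7, -1.4, -0.001, 0.001, -0.0]
```

Emit:
carry_out --commands '[0,8,-1,0,0,0,0,8,-1,0,0,0,0,4,-1,0,0,0]'

```text
time_s: 11.1
tcp_pos: [0.5054, 0.2918, 0.0483]
ee_rot: [[-0.067, -0.962, 0.264], [-0.998, 0.066, -0.013], [-0.005, -0.264, -0.964]]
wrist_force: [0.3, 1.4, -1.0]
gripper_width: 0.498
```

```bash
python3 st.py; python3 place.py 80 -56 9 15 24 -90 1
```

```text
11.1 W [505.4 291.8  48.3] C [-5.8 81.5 48.3] F_C [ 0.2  1.4 -1. ] w 43.4 j [ 49.  24. -39.  36. -21. -86.]
yawW -93.86 x.z -0.005 y.z -0.264
TCP C -9.1 80.0 46.4
t 11.1 dist(mm,tool) [1.5 3.7 0.9] turn [-0.006  0.005 -0.001]
[1.5, 3.7, 0.9, -0.006, 0.005, -0.001]
```

Emit:
carry_out --commands '[1,1,3,-0.004,0.004,0,0,3,0,0,0,0]'

```text
time_s: 11.35
tcp_pos: [0.503, 0.2924, 0.0458]
ee_rot: [[-0.067, -0.963, 0.262], [-0.998, 0.066, -0.014], [-0.004, -0.263, -0.965]]
wrist_force: [8.9, -2.7, 2.4]
gripper_width: 0.499
```

```bash
python3 st.py; python3 place.py 80 -55 8 15 24 -90 1
```

```text
11.35 W [503.  292.4  45.8] C [-8.2 82.  45.8] F_C [ 9.1 -2.1  2.4] w 43.4 j [ 50.  24. -40.  36. -21. -87.]
yawW -93.84 x.z -0.004 y.z -0.263
TCP C -8.1 80.0 45.4
t 11.35 dist(mm,tool) [ 2.  -0.   0.4] turn [-0.004  0.004 -0.   ]
[2.0, -0.0, 0.4, -0.004, 0.004, -0.0]
```

```bash
python3 place.py 80 -54 8.5 7 24 -90 2
```

```text
TCP C -2.3 80.0 39.0
t 11.35 dist(mm,tool) [ 2.  -3.9  8.1] turn [-0.144  0.004 -0.   ]
[1.0, -1.9, 4.1, -0.072, 0.002, -0.0, 1.0, -2.2, 3.9, -0.072, 0.002, -0.0]
```

Emit:
carry_out --commands '[1,-2,4,-0.072,0.002,0,1,-2,4,-0.072,0.002,0]'

```text
time_s: 11.6
tcp_pos: [0.5071, 0.2895, 0.039]
ee_rot: [[-0.065, -0.991, 0.119], [-0.998, 0.064, -0.009], [0.001, -0.119, -0.993]]
wrist_force: [1.2, -0.2, -2.0]
gripper_width: 0.502
```

```bash
python3 st.py; python3 place.py 80 -54.5 8 0 24 -90 2
```

```text
11.6 W [507.1 289.5  39. ] C [-4.  79.3 39. ] F_C [ 1.2 -0.1 -2. ] w 43.7 j [ 48.  27. -26.  10. -33. -60.]
yawW -93.7 x.z 0.001 y.z -0.119
TCP C 0.5 80.0 32.0
t 11.6 dist(mm,tool) [-0.7 -3.6  7.5] turn [-0.119 -0.001  0.003]
[-0.3, -1.8, 3.7, -0.06, -0.0, 0.001, -0.3, -2.0, 3.6, -0.06, -0.0, 0.001]
```

Emit:
carry_out --commands '[0,-1,4,-0.06,0,0.001,0,-1,4,-0.06,0,0.001,0,0,1,0,0,0]'

```text
time_s: 11.98
tcp_pos: [0.5114, 0.2905, 0.0321]
ee_rot: [[-0.066, -0.998, -0.004], [-0.998, 0.066, 0.001], [-0.0, 0.004, -1.0]]
wrist_force: [-1.2, -1.1, 7.3]
gripper_width: 0.502
```

```bash
python3 st.py; python3 place.py 80 -54.5 8 0 24 -90 1
```

```text
11.97 W [511.4 290.5  32.1] C [ 0.3 80.6 32.1] F_C [-1.1 -1.2  7.3] w 43.7 j [ 45.  30. -17.  -0. -43. -49.]
yawW -93.8 x.z -0.0 y.z 0.004
TCP C 0.5 80.0 32.0
t 11.975 dist(mm,tool) [ 0.6 -0.2  0.1] turn [0.004 0.    0.001]
[0.6, -0.2, 0.1, 0.004, 0.0, 0.001]
```

Emit:
carry_out --commands '[0,0,0,0,0,0,0,0,0,0,0,0,0,0,0,0,0,0,0,0,0,0,0,0]' --grip 50

```text
time_s: 12.48
tcp_pos: [0.5113, 0.2905, 0.0317]
ee_rot: [[-0.067, -0.998, -0.004], [-0.998, 0.067, 0.0], [-0.0, 0.004, -1.0]]
wrist_force: [-1.1, 0.8, -0.3]
gripper_width: 0.571
```

Emit:
carry_out --commands '[0,0,-10,0,0,0,0,0,-30,0,0,0,0,0,-45,0,0,0,10,0,-40,0,0,0.05,45,0,-5,0,0,0.15]'

```text
time_s: 13.1
tcp_pos: [0.5066, 0.2369, 0.1677]
ee_rot: [[-0.265, -0.964, -0.002], [-0.964, 0.265, -0.0], [0.001, 0.002, -1.0]]
wrist_force: [0.7, -1.5, -0.2]
gripper_width: 0.573
```

```bash
python3 st.py; python3 plan.py W 490 -120 200 -20 0
```

```text
13.1 W [506.6 236.9 167.7] C [ -0.9  26.8 167.7] F_C [ 0.8 -1.5 -0.2] w 49.8 j [ 42.  18. -13.  -0. -58. -57.]
yawW -105.39 x.z 0.001 y.z 0.002
t 13.1 dist(mm,tool) [348.6 -78.7 -32.2] turn [ 2.00e-03  1.00e-03 -1.49e+00]
[34.9, -7.9, -3.2, 0.0, 0.0, -0.149, 35.6, -2.6, -3.2, 0.0, 0.0, -0.149, 35.6, 2.7, -3.2, 0.0, 0.0, -0.149, 34.8, 8.0, -3.2, 0.0, 0.0, -0.149, 33.3, 13.1, -3.2, 0.0, 0.0, -0.149]
[31.0, 17.9, -3.2, 0.0, 0.0, -0.149, 28.0, 22.2, -3.2, 0.0, 0.0, -0.149, 24.3, 26.2, -3.2, 0.0, 0.0, -0.149, 20.2, 29.5, -3.2, 0.0, 0.0, -0.149, 15.6, 32.1, -3.2, 0.0, 0.0, -0.149]
```

```bash
python3 - <<'E'
from h import *
a=capture('top');b=capture('side')
crop(a,300,150,150,120,5,'t7.png');crop(b,60,180,260,195,3,'s7.png')
E
python3 plan.py W 424 -355 120 26 0
```

```text
t 13.2 dist(mm,tool) [587.1 -80.8  48.6] turn [ 0.01   0.005 -2.296]
[36.7, -5.0, 3.0, 0.001, 0.0, -0.144, 37.0, 0.3, 3.0, 0.001, 0.0, -0.144, 36.6, 5.5, 3.1, 0.001, 0.0, -0.144, 35.4, 10.7, 3.1, 0.001, 0.0, -0.144, 33.5, 15.7, 3.1, 0.001, 0.0, -0.144]
[31.0, 20.3, 3.1, 0.001, 0.0, -0.144, 27.7, 24.5, 3.1, 0.001, 0.0, -0.144, 23.9, 28.3, 3.1, 0.001, 0.0, -0.144, 19.6, 31.4, 3.0, 0.001, 0.0, -0.144, 15.0, 33.9, 3.0, 0.001, 0.0, -0.144]
[10.0, 35.7, 3.0, 0.001, 0.0, -0.144, 4.7, 36.7, 3.0, 0.001, 0.0, -0.144, -0.6, 37.0, 3.0, 0.001, 0.0, -0.144, -5.8, 36.6, 2.9, 0.001, 0.0, -0.144, -11.0, 35.4, 2.9, 0.001, 0.0, -0.144]
[-16.0, 33.4, 2.9, 0.001, 0.0, -0.144]
```

View pics/t7.png

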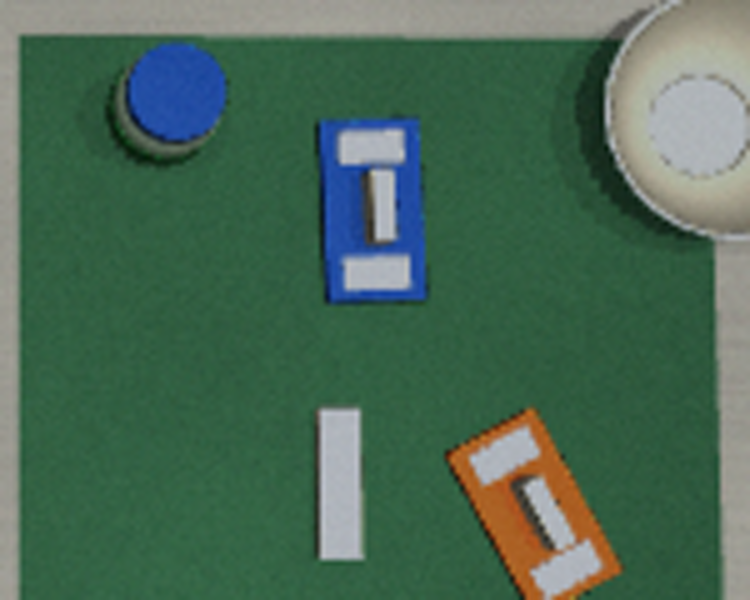

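View pics/s7.png

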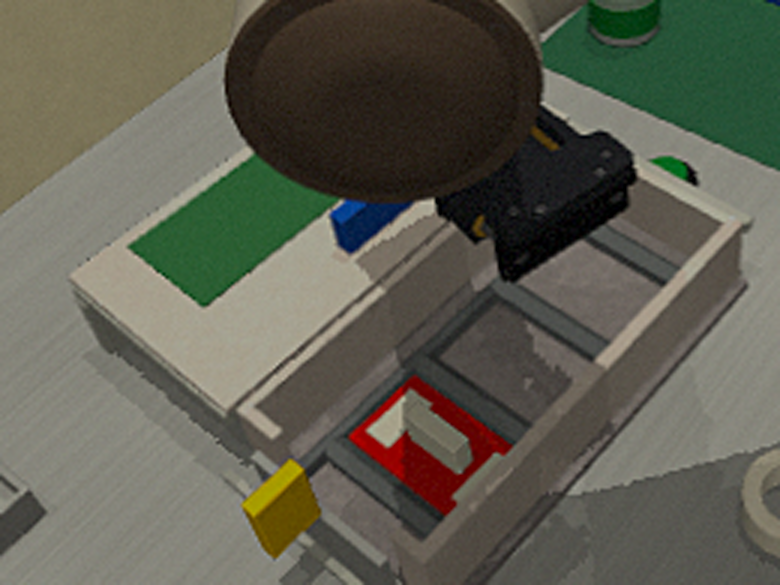

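Red lies flat in bay2, and blue and orange are unmoved. Orange is next, for bay0.

```bash
python3 plan.py W 425 -355 100 -153.5 0
```

```text
t 13.2 dist(mm,tool) [586.7 -81.9  68.6] turn [ 0.004 -0.008  0.837]
[41.9, -5.8, 4.9, 0.0, -0.001, 0.06, 41.5, -8.3, 4.9, 0.0, -0.001, 0.06, 40.9, -10.8, 4.9, 0.0, -0.001, 0.06, 40.2, -13.2, 4.8, 0.0, -0.001, 0.06, 39.3, -15.6, 4.8, 0.0, -0.001, 0.06]
[38.3, -17.9, 4.8, 0.0, -0.001, 0.06, 37.2, -20.2, 4.8, 0.0, -0.001, 0.06, 35.9, -22.4, 4.8, 0.0, -0.001, 0.06, 34.5, -24.5, 4.8, 0.0, -0.001, 0.06, 33.0, -26.5, 4.7, 0.0, -0.001, 0.06]
[31.4, -28.4, 4.7, 0.0, -0.001, 0.06, 29.6, -30.2, 4.7, 0.0, -0.001, 0.06, 27.8, -32.0, 4.7, 0.0, -0.001, 0.06, 25.8, -33.6, 4.7, 0.0, -0.001, 0.06]
```

Emit:
carry_out --commands '[42,-6,2,0,-0.001,0.06,42,-8,2,0,-0.001,0.06,41,-11,2,0,-0.001,0.06,40,-13,4,0,-0.001,0.06,39,-16,5,0,-0.001,0.06]'

```text
time_s: 13.82
tcp_pos: [0.4762, 0.0198, 0.1535]
ee_rot: [[-0.541, -0.841, -0.0], [-0.841, 0.541, 0.004], [-0.003, 0.002, -1.0]]
wrist_force: [0.7, 0.4, -0.2]
gripper_width: 0.576
```

Emit:
carry_out --commands '[38,-18,5,0,-0.001,0.06,37,-20,5,0,-0.001,0.06,36,-22,5,0,-0.001,0.06,35,-25,5,0,-0.001,0.06,33,-27,5,0,-0.001,0.06]'

```text
time_s: 14.45
tcp_pos: [0.4479, -0.1957, 0.129]
ee_rot: [[-0.768, -0.641, 0.008], [-0.641, 0.768, 0.007], [-0.011, 0.001, -1.0]]
wrist_force: [-0.1, 0.6, -0.3]
gripper_width: 0.573
```

```bash
python3 st.py; python3 plan.py W 425 -355 70 -153.5 0
```

```text
14.45 W [ 447.9 -195.7  129. ] C [ -30.3 -408.7  129. ] F_C [-0.1  0.6 -0.3] w 49.9 j [ -5.  14. -26.  -1. -50. -45.]
yawW -140.14 x.z -0.011 y.z 0.001
t 14.45 dist(mm,tool) [ 120.3 -107.7   57.7] turn [0.002 0.01  0.233]
[40.1, -35.9, 19.2, 0.001, 0.003, 0.078, 37.1, -38.9, 19.4, 0.001, 0.003, 0.078, 33.9, -41.6, 19.5, 0.001, 0.003, 0.078]
```

Emit:
carry_out --commands '[40,-36,18,0.001,0.003,0.078,37,-39,18,0.001,0.003,0.078,34,-42,18,0.001,0.003,0.078]'

```text
time_s: 14.82
tcp_pos: [0.4273, -0.3602, 0.0754]
ee_rot: [[-0.896, -0.444, 0.008], [-0.444, 0.896, -0.003], [-0.006, -0.006, -1.0]]
wrist_force: [0.9, 1.3, -0.9]
gripper_width: 0.571
```

```bash
python3 st.py; python3 plan.py W 425 -355 45 -153.5 0 2; python3 - <<'E'
from h import *
b=capture('side')
crop(b,285,100,170,130,4,'s8.png')
E
```

```text
14.82 W [ 427.3 -360.2   75.4] C [ -39.7 -574.3   75.4] F_C [ 0.8  1.4 -0.9] w 49.7 j [-24.  24. -20.  -0. -45. -40.]
yawW -153.66 x.z -0.006 y.z -0.006
t 14.825 dist(mm,tool) [-0.   5.9 30.4] turn [-0.006  0.006 -0.003]
[-0.0, 2.9, 15.2, -0.003, 0.003, -0.001, -0.1, 2.9, 15.2, -0.003, 0.003, -0.001]
```

View pics/s8.png

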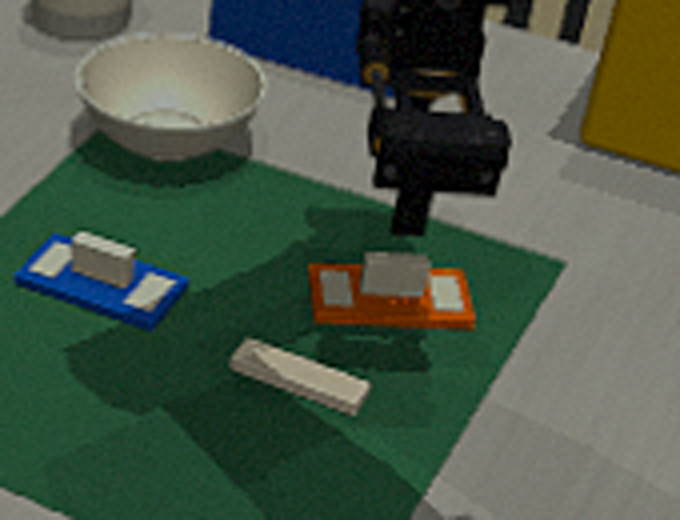

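```bash
python3 - <<'E'
from h import *
s=sense();R=s['ee_rot'];p=s['tcp_pos']
f=lambda q:((proj('side',q)-[285,100]+.5)*4-.5).round(0).tolist()
print(f(p),f(p+R[:,1]*.03),f(p-R[:,1]*.03),'rib',f([.425,-.355,.037]), 'at420',f([.420,-.352,.037]))
E
```

```text
[[405.0, 208.0]] [[409.0, 234.0]] [[402.0, 184.0]] rib [[392.0, 258.0]] at420 [[397.0, 263.0]]
```

Emit:
carry_out --commands '[1,4,25,-0.003,0.003,0,1,4,25,-0.003,0.003,0,0,0,6,0,0,0]' --grip 40

```text
time_s: 15.25
tcp_pos: [0.4203, -0.361, 0.0153]
ee_rot: [[-0.9, -0.435, -0.003], [-0.435, 0.9, -0.001], [0.003, 0.001, -1.0]]
wrist_force: [-0.2, -0.7, 0.2]
gripper_width: 0.469
```

```bash
python3 st.py; python3 plan.py W 423 -354 14 -153.5 0 1
```

```text
15.25 W [ 420.3 -361.    15.3] C [ -46.7 -575.6   15.3] F_C [-0.1 -0.7  0.2] w 40.8 j [-24.  29. -23.   0. -38. -40.]
yawW -154.19 x.z 0.003 y.z 0.001
t 15.25 dist(mm,tool) [-5.5  5.2  1.3] turn [ 0.001 -0.003 -0.012]
[-5.5, 5.2, 1.3, 0.001, -0.003, -0.012]
```

Emit:
carry_out --commands '[-5,6,1,0.001,-0.003,-0.012,0,1,0,0,0,0]'

```text
time_s: 15.5
tcp_pos: [0.4231, -0.3522, 0.0153]
ee_rot: [[-0.894, -0.448, 0.002], [-0.448, 0.894, -0.001], [-0.001, -0.002, -1.0]]
wrist_force: [-0.6, 0.2, -1.1]
gripper_width: 0.461
```

```bash
python3 st.py; python3 plan.py W 423 -354 14 -153.5 0 1
```

```text
15.5 W [ 423.1 -352.2   15.3] C [ -44.4 -566.6   15.3] F_C [-0.6  0.1 -1.1] w 40.1 j [-23.  29. -24.   0. -37. -41.]
yawW -153.36 x.z -0.001 y.z -0.002
t 15.5 dist(mm,tool) [ 0.9 -1.5  1.3] turn [-0.002  0.001  0.002]
[0.9, -1.5, 1.3, -0.002, 0.001, 0.002]
```

Emit:
carry_out --commands '[0,-1,0,0,0,0,0,0,0,0,0,0,0,0,0,0,0,0,0,0,0,0,0,0,0,0,0,0,0,0]' --grip 5

```text
time_s: 16.12
tcp_pos: [0.4255, -0.3535, 0.0177]
ee_rot: [[-0.893, -0.449, 0.006], [-0.449, 0.893, -0.003], [-0.004, -0.006, -1.0]]
wrist_force: [1.1, -0.3, 0.3]
gripper_width: 0.158
```

Emit:
carry_out --commands '[0,0,-15,0,0,0,0,0,-35,0,0,0,0,0,-45,0,0,0,0,0,-45,0,0,0,0,0,0,0,0,0]'

```text
time_s: 16.75
tcp_pos: [0.423, -0.3525, 0.1636]
ee_rot: [[-0.894, -0.449, 0.003], [-0.449, 0.894, -0.002], [-0.002, -0.003, -1.0]]
wrist_force: [0.4, 0.2, -2.3]
gripper_width: 0.154
```

```bash
python3 st.py; python3 - <<'E'
from h import *
b=capture('side')
crop(b,285,60,170,150,4,'s9.png')
E
python3 plan.py C 10 -80 150 180 15
```

```text
16.75 W [ 423.  -352.5  163.6] C [ -44.6 -566.9  163.6] F_C [ 0.4  0.2 -2.3] w 13.4 j [-23.  18. -15.   0. -57. -40.]
yawW -153.33 x.z -0.002 y.z -0.003
t 16.8 dist(mm,tool) [-295.   390.3   11.7] turn [ 0.071 -0.256  0.529]
[-32.8, 43.4, 1.3, 0.008, -0.028, 0.059, -30.1, 45.2, 1.8, 0.008, -0.028, 0.059, -27.4, 46.9, 2.3, 0.008, -0.028, 0.059, -24.5, 48.5, 2.7, 0.008, -0.028, 0.059, -21.5, 49.8, 2.9, 0.008, -0.028, 0.059]
[-18.5, 51.0, 3.1, 0.008, -0.028, 0.059, -15.3, 52.1, 3.2, 0.008, -0.028, 0.059, -12.2, 52.9, 3.2, 0.008, -0.028, 0.059, -8.9, 53.5, 3.0, 0.008, -0.028, 0.059]
```

View pics/s9.png

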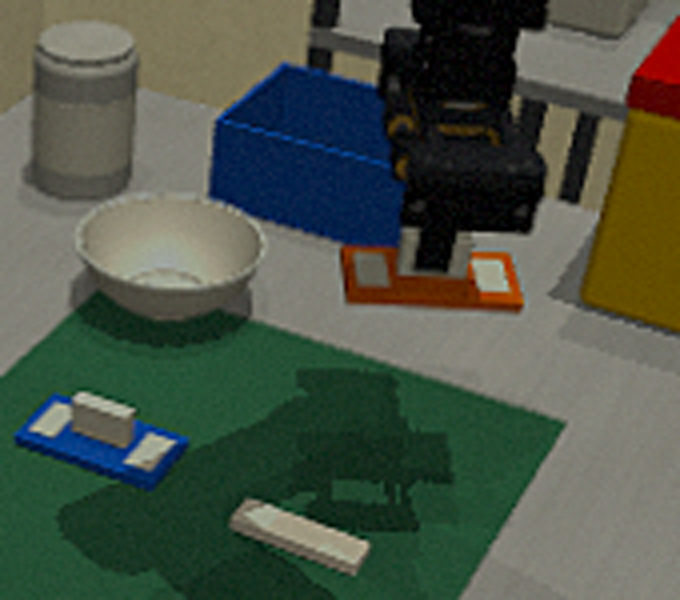

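Orange is held centred and level. Carrying it to bay0.

Emit:
carry_out --commands '[-33,43,1,0.008,-0.028,0.059,-30,45,2,0.008,-0.028,0.059,-27,47,2,0.008,-0.028,0.059,-25,48,2,0.008,-0.028,0.059,-22,50,2,0.008,-0.028,0.059]'

```text
time_s: 17.42
tcp_pos: [0.4691, -0.0802, 0.1508]
ee_rot: [[-0.98, -0.147, 0.134], [-0.148, 0.989, 0.009], [-0.134, -0.011, -0.991]]
wrist_force: [-0.1, 0.2, -1.8]
gripper_width: 0.159
```

```bash
python3 st.py;python3 plan.py C 12 -80 120 180 15
```

```text
17.43 W [469.1 -80.2 150.8] C [ -17.  -292.1  150.8] F_C [-0.1  0.2 -1.8] w 13.8 j [ 11.   8. -32.   1. -43. -93.]
yawW -171.44 x.z -0.134 y.z -0.011
t 17.425 dist(mm,tool) [-69.1 201.4  38.1] turn [ 0.031 -0.126  0.214]
[-13.8, 40.3, 7.6, 0.006, -0.025, 0.043, -11.9, 40.9, 7.7, 0.006, -0.025, 0.043, -10.0, 41.4, 7.7, 0.006, -0.025, 0.043, -8.0, 41.8, 7.7, 0.006, -0.025, 0.043, -6.0, 42.2, 7.6, 0.006, -0.025, 0.043]
```

Emit:
carry_out --commands '[-14,40,6,0.006,-0.025,0.043,-12,41,6,0.006,-0.025,0.043,-10,42,7,0.006,-0.025,0.043,-8,42,7,0.006,-0.025,0.043,-6,42,7,0.006,-0.025,0.043]'

```text
time_s: 18.05
tcp_pos: [0.5062, 0.1355, 0.1186]
ee_rot: [[-0.966, 0.075, 0.248], [0.072, 0.997, -0.022], [-0.249, -0.003, -0.969]]
wrist_force: [1.0, -1.6, -1.6]
gripper_width: 0.159
```

```bash
python3 st.py;python3 place.py -80 -32 22 15 17 180;  python3 - <<'E'
from h import *
b=capture('side')
crop(b,120,120,220,180,3.5,'s10.png')
E
```

```text
18.05 W [506.2 135.5 118.6] C [  5.6 -74.4 118.6] F_C [ 1.1 -1.6 -1.6] w 13.8 j [  38.   13.  -39.   20.  -29. -149.]
yawW 175.72 x.z -0.249 y.z -0.003
TCP C 16.7 -80.0 52.7
t 18.05 dist(mm,tool) [ 5.6 -5.3 66.7] turn [-0.005 -0.01  -0.007]
[2.8, -2.6, 33.3, -0.003, -0.005, -0.003, 3.0, -2.7, 33.3, -0.003, -0.005, -0.003]
```

View pics/s10.png

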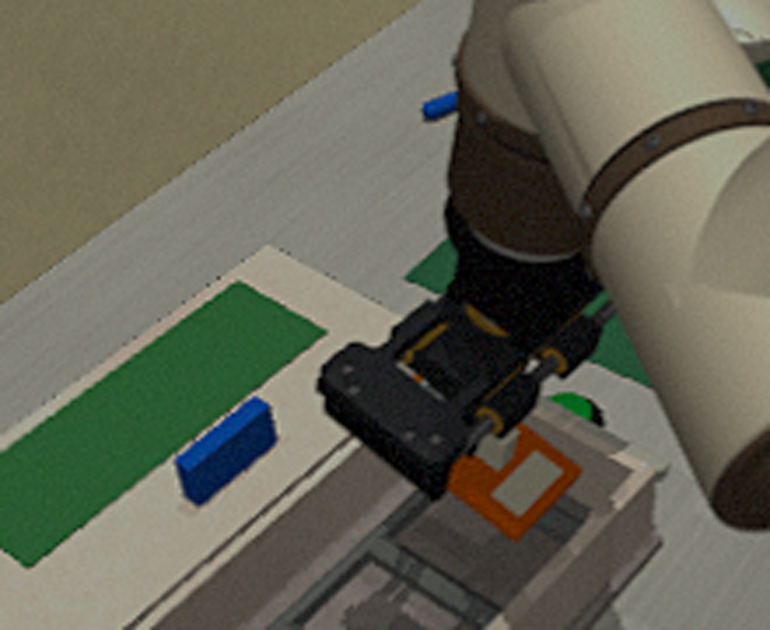

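Orange is over bay0 with its far end up. Lowering with a slightly smaller tilt of 13° to stay clear of joint 6's limit.

```bash
python3 place.py -80 -31 20 13 17 180 2
```

```text
TCP C 18.8 -80.0 48.9
t 18.1 dist(mm,tool) [ 5.9 -9.7 70. ] turn [-0.002  0.028 -0.003]
[2.9, -4.9, 35.0, -0.001, 0.014, -0.002, 2.5, -4.9, 35.0, -0.001, 0.014, -0.002]
```

Emit:
carry_out --commands '[3,-5,33,-0.001,0.014,-0.002,2,-5,33,-0.001,0.014,-0.002,0,0,2,0,0,0]'

```text
time_s: 18.48
tcp_pos: [0.5163, 0.1295, 0.0464]
ee_rot: [[-0.974, 0.063, 0.218], [0.06, 0.998, -0.018], [-0.218, -0.004, -0.976]]
wrist_force: [0.4, 0.3, -2.1]
gripper_width: 0.158
```

```bash
python3 st.py;python3 place.py -80 -32 11 13 17 180 2
```

```text
18.48 W [516.3 129.5  46.4] C [ 16.  -79.7  46.4] F_C [ 0.3  0.3 -2.1] w 13.7 j [  35.   20.  -43.   26.  -19. -152.]
yawW 176.47 x.z -0.218 y.z -0.004
TCP C 17.8 -80.0 39.9
t 18.475 dist(mm,tool) [-0.3 -0.3  6.7] turn [-0.003 -0.007  0.006]
[-0.1, -0.1, 3.4, -0.002, -0.003, 0.003, -0.1, -0.1, 3.4, -0.002, -0.003, 0.003]
```

```bash
python3 place.py -80 -42 11 12 17 180 2
```

```text
TCP C 8.3 -80.0 39.1
t 18.475 dist(mm,tool) [ 9.2 -0.2  5.5] turn [-0.003  0.011  0.006]
[4.6, -0.1, 2.7, -0.002, 0.005, 0.003, 4.6, -0.1, 2.8, -0.002, 0.005, 0.003]
```

Emit:
carry_out --commands '[0,0,3,-0.002,0.005,0.003,4,0,3,-0.002,0.005,0.003]'

```text
time_s: 18.73
tcp_pos: [0.5139, 0.1297, 0.0405]
ee_rot: [[-0.976, 0.068, 0.209], [0.067, 0.998, -0.013], [-0.209, 0.001, -0.978]]
wrist_force: [-0.3, -0.9, -2.0]
gripper_width: 0.154
```

```bash
python3 st.py;python3 place.py -80 -50 10 12 17 180 2
```

```text
18.73 W [513.9 129.7  40.5] C [ 13.6 -79.6  40.5] F_C [-0.3 -0.9 -2. ] w 13.4 j [  35.   21.  -43.   24.  -18. -151.]
yawW 176.08 x.z -0.209 y.z 0.001
TCP C 0.3 -80.0 38.1
t 18.725 dist(mm,tool) [13.6 -0.4 -0.4] turn [ 0.001  0.001 -0.001]
[6.8, -0.2, -0.2, 0.001, 0.001, -0.0, 6.8, -0.2, -0.2, 0.001, 0.001, -0.0]
```

Emit:
carry_out --commands '[7,0,0,0,0,0,7,0,0,0,0,0]'

```text
time_s: 18.98
tcp_pos: [0.4998, 0.1309, 0.0386]
ee_rot: [[-0.975, 0.068, 0.21], [0.067, 0.998, -0.012], [-0.211, 0.003, -0.978]]
wrist_force: [-0.0, 0.2, -2.0]
gripper_width: 0.16
```

```bash
python3 st.py;python3 place.py -80 -55 9 12 17 180 2
```

```text
18.98 W [499.8 130.9  38.6] C [ -0.6 -79.4  38.6] F_C [-0.1  0.2 -2. ] w 13.9 j [  35.   20.  -46.   27.  -17. -155.]
yawW 176.04 x.z -0.211 y.z 0.003
TCP C -4.7 -80.0 37.1
t 18.975 dist(mm,tool) [ 4.4 -0.6  0.6] turn [ 0.002  0.003 -0.002]
[2.2, -0.3, 0.3, 0.001, 0.001, -0.001, 2.2, -0.3, 0.3, 0.001, 0.001, -0.001]
```

Emit:
carry_out --commands '[3,-0.5,1,0.001,0.001,0,3,0,0,0,0,0]'

```text
time_s: 19.23
tcp_pos: [0.4967, 0.1315, 0.0393]
ee_rot: [[-0.974, 0.067, 0.215], [0.066, 0.998, -0.012], [-0.215, 0.003, -0.977]]
wrist_force: [12.9, -10.2, 1.6]
gripper_width: 0.16
```

```bash
python3 st.py;python3 place.py -80 -55 8.5 6 17 180 2
```

```text
19.23 W [496.7 131.5  39.3] C [ -3.7 -79.1  39.3] F_C [13.6 -9.3  1.6] w 13.9 j [  35.   19.  -47.   29.  -16. -157.]
yawW 176.12 x.z -0.215 y.z 0.003
TCP C -2.1 -80.0 31.2
t 19.225 dist(mm,tool) [ 0.2 -1.   8.3] turn [ 0.003  0.112 -0.   ]
[0.1, -0.5, 4.1, 0.001, 0.056, -0.0, -0.1, -0.5, 4.1, 0.001, 0.056, -0.0]
```

Emit:
carry_out --commands '[-1,-1,3,0,0.02,0,0,-0.5,3,0,0.04,0]'

```text
time_s: 19.48
tcp_pos: [0.4992, 0.1306, 0.0351]
ee_rot: [[-0.985, 0.066, 0.159], [0.066, 0.998, -0.004], [-0.159, 0.007, -0.987]]
wrist_force: [0.7, -0.5, -1.7]
gripper_width: 0.158
```

```bash
python3 st.py;python3 place.py -80 -55 8 5 17 180 1
```

```text
19.48 W [499.2 130.6  35.1] C [ -1.2 -79.7  35.1] F_C [ 0.7 -0.4 -1.7] w 13.8 j [  36.   21.  -40.   15.  -22. -143.]
yawW 176.15 x.z -0.159 y.z 0.007
TCP C -1.7 -80.0 29.7
t 19.475 dist(mm,tool) [ 1.4 -0.3  5.2] turn [0.007 0.072 0.001]
[1.4, -0.3, 5.2, 0.007, 0.072, 0.001]
```

Emit:
carry_out --commands '[2,-0.5,5,0.005,0.07,0,0,0,3,0,0.04,0]'

```text
time_s: 19.73
tcp_pos: [0.501, 0.1326, 0.0291]
ee_rot: [[-0.997, 0.063, 0.053], [0.064, 0.998, 0.003], [-0.053, 0.006, -0.999]]
wrist_force: [1.1, -0.8, 0.3]
gripper_width: 0.158
```

```bash
python3 st.py;python3 place.py -80 -55 8 0 17 180 1
```

```text
19.73 W [501.  132.6  29.1] C [  0.6 -77.6  29.1] F_C [ 1.2 -0.7  0.3] w 13.8 j [  34.   24.  -31.    3.  -32. -130.]
yawW 176.34 x.z -0.053 y.z 0.006
TCP C 0.0 -80.0 25.0
t 19.725 dist(mm,tool) [ 0.8 -2.4  4. ] turn [0.007 0.053 0.004]
[0.8, -2.4, 4.0, 0.007, 0.053, 0.004]
```

Emit:
carry_out --commands '[0,-2,4,0.007,0.053,0.004,0,-1,1,0,0,0]'

```text
time_s: 19.98
tcp_pos: [0.5031, 0.1311, 0.0256]
ee_rot: [[-0.998, 0.068, 0.003], [0.068, 0.998, 0.002], [-0.003, 0.002, -1.0]]
wrist_force: [-1.9, 2.5, 5.3]
gripper_width: 0.161
```

```bash
python3 st.py;python3 place.py -80 -55 8 0 17 180 1
```

```text
19.98 W [503.1 131.1  25.6] C [  2.7 -79.   25.6] F_C [-2.1  2.4  5.3] w 14.0 j [  33.   25.  -28.   -0.  -36. -126.]
yawW 176.08 x.z -0.003 y.z 0.002
TCP C 0.0 -80.0 25.0
t 19.975 dist(mm,tool) [ 2.7 -1.   0.6] turn [ 0.002  0.003 -0.001]
[2.7, -1.0, 0.6, 0.002, 0.003, -0.001]
```

Emit:
carry_out --commands '[2,-0.5,1,0,0.002,0,0,0,1,0,0,0]'

```text
time_s: 20.23
tcp_pos: [0.5029, 0.1314, 0.0258]
ee_rot: [[-0.998, 0.066, 0.008], [0.066, 0.998, 0.004], [-0.008, 0.004, -1.0]]
wrist_force: [-0.6, 0.7, 3.9]
gripper_width: 0.158
```

```bash
python3 st.py
```

```text
20.23 W [502.9 131.4  25.8] C [  2.6 -78.7  25.8] F_C [-0.7  0.6  3.9] w 13.7 j [  33.   25.  -28.    0.  -36. -126.]
yawW 176.19 x.z -0.008 y.z 0.004
```

Release with a small opening so the fingers stay between the ridges, then rise and look.

Emit:
carry_out --commands '[0,0,0,0,0,0,0,0,0,0,0,0,0,0,0,0,0,0,0,0,-15,0,0,0]' --grip 26

```text
time_s: 20.72
tcp_pos: [0.5001, 0.1299, 0.0394]
ee_rot: [[-0.998, 0.067, 0.004], [0.067, 0.998, 0.001], [-0.004, 0.001, -1.0]]
wrist_force: [-0.8, 0.2, -0.5]
gripper_width: 0.297
```

Emit:
carry_out --commands '[0,0,-40,0,0,0,0,0,-45,0,0,0,0,20,-40,0,0,0,0,50,0,0,0,0,0,60,0,0,0,0]'

```text
time_s: 21.35
tcp_pos: [0.5094, 0.2595, 0.1757]
ee_rot: [[-0.997, 0.073, 0.01], [0.073, 0.997, 0.005], [-0.01, 0.006, -1.0]]
wrist_force: [1.6, -0.0, 0.3]
gripper_width: 0.297
```

Emit:
carry_out --commands '[20,60,0,0,0,0,40,30,0,0,0,0]'

```text
time_s: 21.6
tcp_pos: [0.4574, 0.3568, 0.1779]
ee_rot: [[-0.997, 0.074, 0.014], [0.074, 0.997, 0.008], [-0.013, 0.009, -1.0]]
wrist_force: [-1.0, 0.8, -0.4]
gripper_width: 0.296
```

```bash
python3 st.py;python3 - <<'E'
from h import *
a=capture('top');b=capture('side')
crop(a,140,140,190,140,4,'t11.png');crop(b,100,160,220,180,3.5,'s11.png')
cv2.imwrite('pics/t11f.png',a[:,:,::-1])
E
```

```text
21.6 W [457.4 356.8 177.9] C [-58.1 143.1 177.9] F_C [-1.   0.7 -0.4] w 25.7 j [  54.   19.  -11.    0.  -59. -149.]
yawW 175.75 x.z -0.013 y.z 0.009
```

View pics/s11.png

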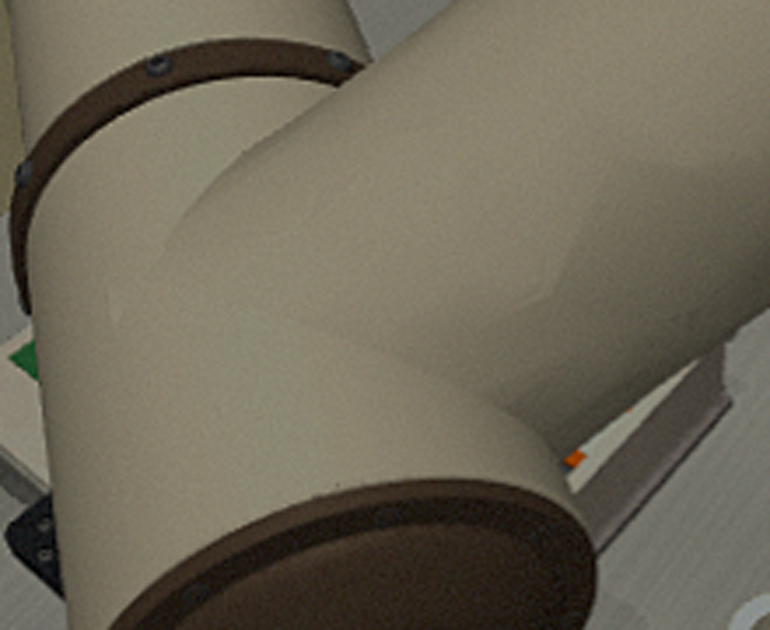

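View pics/t11f.png

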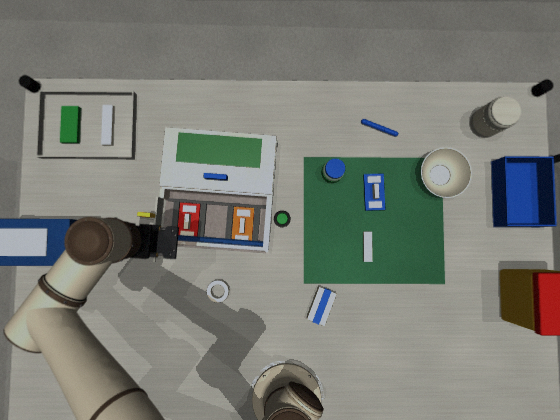

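View pics/t11.png

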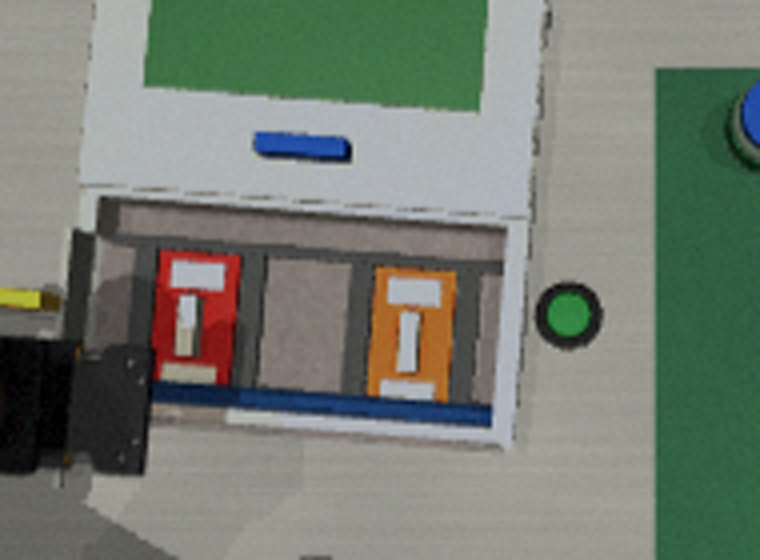

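```bash
python3 plan.py W 604 -262 150 -178 0
```

```text
t 21.7 dist(mm,tool) [-191.3 -607.6   25.1] turn [ 0.008  0.012 -0.104]
[-13.7, -43.4, 1.8, 0.001, 0.001, -0.007, -13.3, -43.5, 1.8, 0.001, 0.001, -0.007, -13.0, -43.6, 1.8, 0.001, 0.001, -0.007, -12.7, -43.7, 1.8, 0.001, 0.001, -0.007, -12.4, -43.8, 1.8, 0.001, 0.001, -0.007]
[-12.1, -43.9, 1.9, 0.001, 0.001, -0.007, -11.7, -44.0, 1.9, 0.001, 0.001, -0.007, -11.4, -44.0, 1.9, 0.001, 0.001, -0.007, -11.1, -44.1, 1.9, 0.001, 0.001, -0.007, -10.7, -44.2, 1.9, 0.001, 0.001, -0.007]
[-10.4, -44.3, 1.9, 0.001, 0.001, -0.007, -10.1, -44.4, 2.0, 0.001, 0.001, -0.007, -9.8, -44.4, 2.0, 0.001, 0.001, -0.007, -9.4, -44.5, 2.0, 0.001, 0.001, -0.007]
```

Red and orange lie flat in their bays (px ~(188,222) and (242,224)) with their near ends under the blue lip. Blue is unmoved; I go for it, staying above the gel jar.

Emit:
carry_out --commands '[-14,-50,0,0,0,-0.007,-14,-50,0,0,0,-0.007,-14,-50,0,0,0,-0.007,-14,-50,0,0,0,-0.007,-14,-50,0,0,0,-0.007]' --grip 40

```text
time_s: 22.32
tcp_pos: [0.5129, 0.0998, 0.1813]
ee_rot: [[-1.0, 0.023, 0.018], [0.024, 1.0, 0.011], [-0.018, 0.011, -1.0]]
wrist_force: [0.7, -0.2, -0.1]
gripper_width: 0.457
```

Emit:
carry_out --commands '[-12,-50,0,0,0,-0.007,-12,-50,0,0,0,-0.007,-12,-50,0,0,0,-0.007,-12,-50,0,0,0,-0.007,-12,-45,0,0,0,-0.007]'

```text
time_s: 22.95
tcp_pos: [0.571, -0.1571, 0.1854]
ee_rot: [[-1.0, -0.011, 0.025], [-0.01, 1.0, 0.011], [-0.025, 0.011, -1.0]]
wrist_force: [0.6, 0.7, 1.2]
gripper_width: 0.459
```

```bash
python3 st.py; python3 plan.py W 600 -262 110 -177.6 0
```

```text
22.95 W [ 571.  -157.1  185.4] C [  89.9 -362.   185.4] F_C [0.6 0.7 1.2] w 39.9 j [ -0.  20.  -8.  -1. -61. -89.]
yawW -179.4 x.z -0.025 y.z 0.011
t 22.95 dist(mm,tool) [ -26.  -106.    74.9] turn [ 0.01   0.025 -0.031]
[-8.7, -35.3, 25.0, 0.003, 0.008, -0.01, -8.5, -35.3, 25.0, 0.003, 0.008, -0.01, -8.4, -35.3, 25.1, 0.003, 0.008, -0.01]
```

Emit:
carry_out --commands '[-9,-40,10,0.003,0.01,-0.01,-9,-38,20,0.003,0.01,-0.01,-8,-28,40,0.003,0.01,-0.01]'

```text
time_s: 23.32
tcp_pos: [0.6024, -0.2701, 0.1208]
ee_rot: [[-0.999, -0.038, 0.006], [-0.038, 0.999, -0.002], [-0.006, -0.003, -1.0]]
wrist_force: [0.2, 0.9, 0.1]
gripper_width: 0.459
```

```bash
python3 st.py; python3 plan.py W 600 -262 70 -177.6 0; python3 - <<'E'
from h import *
b=capture('side');a=capture('top')
crop(b,235,90,170,130,4,'s12.png')
s=sense();R=s['ee_rot'];p=s['tcp_pos']
f=lambda q:((proj('side',q)-[235,90]+.5)*4-.5).round(0).tolist()
print(f(p+R[:,1]*.025),f(p-R[:,1]*.025),'rib',f([.604,-.262,.037]))
E
```

```text
23.32 W [ 602.4 -270.1  120.8] C [ 128.8 -472.6  120.8] F_C [0.2 0.9 0.1] w 40.0 j [-10.  30.  -2.   0. -58. -78.]
yawW -177.81 x.z -0.006 y.z -0.003
t 23.325 dist(mm,tool) [ 2.3  8.4 50.8] turn [-0.003  0.006 -0.004]
[1.2, 4.2, 25.4, -0.001, 0.003, -0.002, 1.1, 4.1, 25.4, -0.001, 0.003, -0.002]
[[301.0, 204.0]] [[335.0, 169.0]] rib [[300.0, 283.0]]
```

View pics/s12.png

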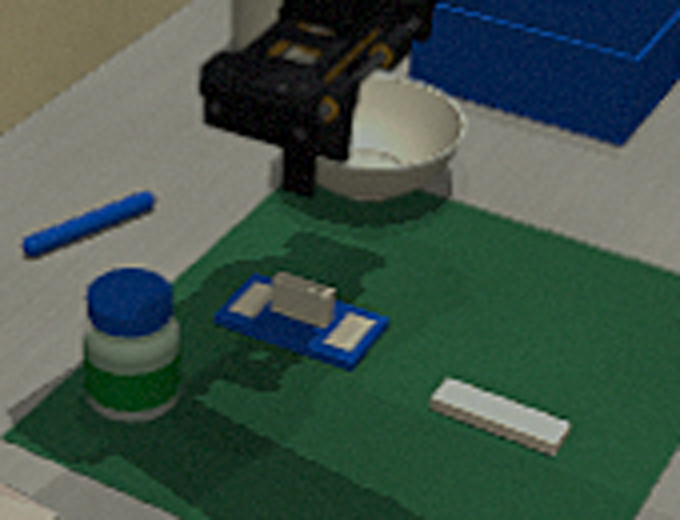

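Emit:
carry_out --commands '[2,5,30,0,0.003,-0.002,1,5,30,0,0.003,-0.002,0,3,25,0,0,0]'

```text
time_s: 23.8
tcp_pos: [0.5958, -0.2582, 0.0326]
ee_rot: [[-0.999, -0.037, -0.006], [-0.037, 0.999, -0.001], [0.006, -0.001, -1.0]]
wrist_force: [0.1, 0.4, 0.1]
gripper_width: 0.459
```

```bash
python3 st.py; python3 plan.py W 600 -262 17 -177.6 0 1
```

```text
23.8 W [ 595.8 -258.2   32.6] C [ 121.5 -461.2   32.6] F_C [0.1 0.4 0.1] w 39.9 j [ -9.  35.  -8.   0. -48. -79.]
yawW -177.87 x.z 0.006 y.z -0.001
t 23.8 dist(mm,tool) [-4.1 -3.9 15.6] turn [-0.001 -0.006 -0.005]
[-4.1, -3.9, 15.6, -0.001, -0.006, -0.005]
```

Emit:
carry_out --commands '[-4,-4,14,0,-0.006,-0.005,0,0,2,0,0,0]'

```text
time_s: 24.05
tcp_pos: [0.5999, -0.2619, 0.0169]
ee_rot: [[-0.999, -0.043, -0.0], [-0.043, 0.999, -0.001], [0.0, -0.001, -1.0]]
wrist_force: [-0.7, 0.1, 0.6]
gripper_width: 0.457
```

```bash
python3 st.py; python3 plan.py W 600 -262 17 -177.6 0 1
```

```text
24.05 W [ 599.9 -261.9   16.9] C [ 125.8 -464.6   16.9] F_C [-0.7  0.1  0.6] w 39.8 j [ -9.  36.  -8.   0. -46. -78.]
yawW -177.52 x.z 0.0 y.z -0.001
t 24.05 dist(mm,tool) [-0.1 -0.1 -0.1] turn [-0.001 -0.     0.001]
[-0.1, -0.1, -0.1, -0.001, -0.0, 0.001]
```

Emit:
carry_out --commands '[0,0,0,0,0,0,0,0,0,0,0,0,0,0,0,0,0,0,0,0,0,0,0,0,0,0,0,0,0,0]' --grip 5

```text
time_s: 24.68
tcp_pos: [0.6016, -0.2626, 0.0204]
ee_rot: [[-0.999, -0.043, 0.005], [-0.043, 0.999, -0.002], [-0.005, -0.002, -1.0]]
wrist_force: [0.8, 0.4, -0.7]
gripper_width: 0.157
```

Emit:
carry_out --commands '[0,0,-15,0,0,0,0,0,-35,0,0,0,0,0,-45,0,0,0,0,0,-50,0,0,0,0,0,0,0,0,0]'

```text
time_s: 25.3
tcp_pos: [0.6004, -0.2623, 0.1722]
ee_rot: [[-0.999, -0.043, 0.004], [-0.043, 0.999, -0.002], [-0.004, -0.003, -1.0]]
wrist_force: [0.3, 0.1, -2.0]
gripper_width: 0.157
```

```bash
python3 st.py; python3 - <<'E'
from h import *
b=capture('side')
crop(b,235,50,170,150,4,'s13.png')
E
python3 plan.py C 5 0 160 180 12
```

```text
25.3 W [ 600.4 -262.3  172.2] C [ 126.3 -465.   172.2] F_C [ 0.3  0.1 -2. ] w 13.6 j [ -9.  27.   1.   0. -64. -78.]
yawW -177.51 x.z -0.004 y.z -0.003
t 25.35 dist(mm,tool) [ 67.8 474.7   9.2] turn [ 0.011 -0.211  0.11 ]
[6.2, 43.2, 0.8, 0.001, -0.019, 0.01, 6.6, 43.1, 0.7, 0.001, -0.019, 0.01, 7.0, 43.0, 0.5, 0.001, -0.019, 0.01, 7.5, 43.0, 0.3, 0.001, -0.019, 0.01, 7.9, 42.9, 0.1, 0.001, -0.019, 0.01]
[8.3, 42.8, -0.1, 0.001, -0.019, 0.01, 8.8, 42.7, -0.3, 0.001, -0.019, 0.01, 9.2, 42.6, -0.5, 0.001, -0.019, 0.01, 9.6, 42.5, -0.7, 0.001, -0.019, 0.01, 10.0, 42.4, -1.0, 0.001, -0.019, 0.01]
[10.4, 42.3, -1.2, 0.001, -0.019, 0.01]
```

View pics/s13.png

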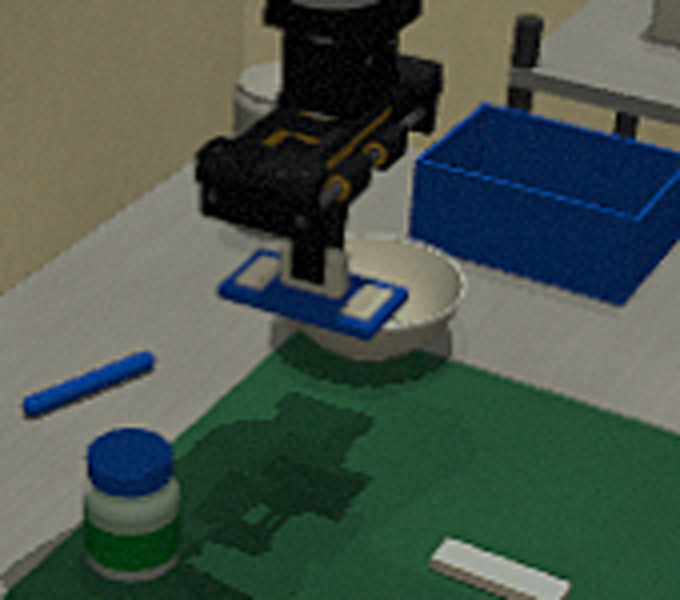

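Blue is held level and the jar still stands at px (268,165). Carrying it to bay1.

Emit:
carry_out --commands '[6,43,0,0,-0.019,0.01,7,43,0,0,-0.019,0.01,7,43,0,0,-0.019,0.01,8,43,0,0,-0.019,0.01,8,43,0,0,-0.019,0.01]'

```text
time_s: 25.98
tcp_pos: [0.5522, -0.0438, 0.1609]
ee_rot: [[-0.997, 0.017, 0.082], [0.017, 1.0, 0.003], [-0.082, 0.004, -0.997]]
wrist_force: [-0.4, -0.5, -2.0]
gripper_width: 0.157
```

Emit:
carry_out --commands '[8,43,0,0,-0.019,0.01,9,43,0,0,-0.019,0.01,9,43,0,0,-0.019,0.01,10,43,0,0,-0.019,0.01,10,43,0,0,-0.019,0.01]'

```text
time_s: 26.6
tcp_pos: [0.5069, 0.1773, 0.1504]
ee_rot: [[-0.984, 0.07, 0.165], [0.07, 0.998, -0.006], [-0.165, 0.005, -0.986]]
wrist_force: [0.0, -0.0, -1.1]
gripper_width: 0.158
```

```bash
python3 st.py; python3 plan.py C 14 0 120 180 12
```

```text
26.6 W [506.9 177.3 150.4] C [  3.4 -32.6 150.4] F_C [ 0.1 -0.  -1.1] w 13.7 j [  40.   13.  -28.   10.  -42. -141.]
yawW 175.94 x.z -0.165 y.z 0.005
t 26.6 dist(mm,tool) [-5.3 32.5 31.8] turn [ 0.005 -0.043 -0.003]
[-5.3, 32.5, 31.8, 0.005, -0.043, -0.003]
```

Emit:
carry_out --commands '[-5,32,15,0.005,-0.043,-0.003,-5,3,10,0,-0.005,0]'

```text
time_s: 26.85
tcp_pos: [0.5214, 0.214, 0.1258]
ee_rot: [[-0.976, 0.063, 0.211], [0.061, 0.998, -0.016], [-0.211, -0.003, -0.977]]
wrist_force: [0.0, -1.1, -2.3]
gripper_width: 0.156
```

```bash
python3 st.py; python3 - <<'E'
from h import *
b=capture('side')
crop(b,100,120,220,190,3.5,'s14.png')
E
python3 place.py 0 -32 20 12 18 180 0 -3
```

```text
26.85 W [521.4 214.  125.8] C [ 15.4   4.9 125.8] F_C [ 0.1 -1.1 -2.3] w 13.6 j [  43.   17.  -30.   15.  -36. -149.]
yawW 176.4 x.z -0.211 y.z -0.003
TCP C 15.1 0.0 48.4
t 26.9 dist(mm,tool) [16.7 -3.8 74.5] turn [-0.003  0.002  0.003]
[8.4, -1.9, 37.2, -0.001, 0.001, 0.002, 8.3, -2.0, 37.3, -0.001, 0.001, 0.002]
```

View pics/s14.png

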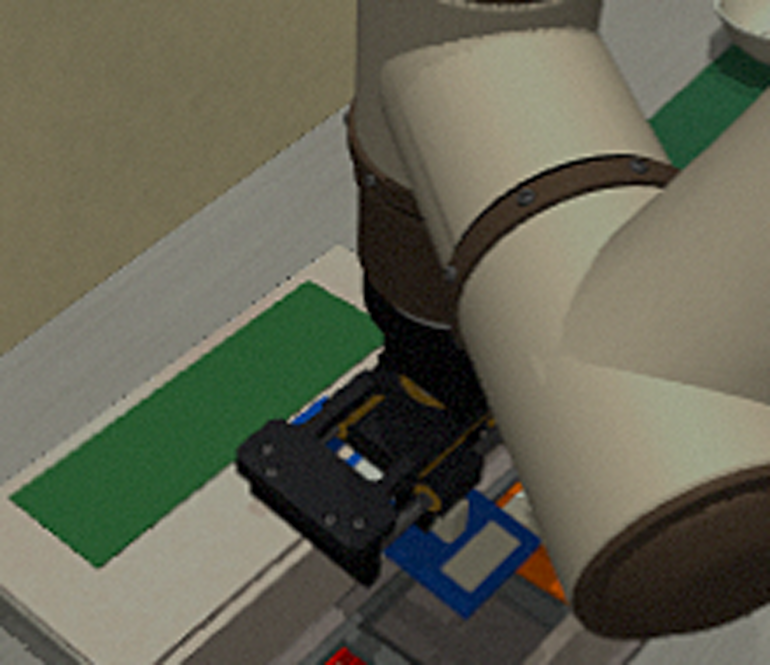

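Blue is over bay1 with its far end up and the grip intact. Lowering.

Emit:
carry_out --commands '[8,-2,36,0,0.001,0,8,-2,36,0,0.001,0,0,0,2,0,0,0]'

```text
time_s: 27.28
tcp_pos: [0.5221, 0.2077, 0.047]
ee_rot: [[-0.976, 0.069, 0.207], [0.067, 0.998, -0.015], [-0.207, -0.001, -0.978]]
wrist_force: [-1.2, 4.2, -2.5]
gripper_width: 0.162
```

```bash
python3 st.py; python3 place.py 0 -34 11 12 18 180 2 -3
```

```text
27.27 W [522.1 207.7  47. ] C [16.5 -1.3 47. ] F_C [-1.5  4.1 -2.5] w 14.1 j [  42.   23.  -37.   22.  -23. -156.]
yawW 176.06 x.z -0.207 y.z -0.001
TCP C 13.1 0.0 39.4
t 27.275 dist(mm,tool) [4.9 1.3 6.7] turn [-0.001 -0.    -0.001]
[2.4, 0.6, 3.4, -0.001, -0.0, -0.001, 2.4, 0.6, 3.4, -0.001, -0.0, -0.001]
```

Emit:
carry_out --commands '[2,1,3,0,0,0,2,1,3,0,0,0]'

```text
time_s: 27.52
tcp_pos: [0.5205, 0.2089, 0.0412]
ee_rot: [[-0.976, 0.071, 0.207], [0.069, 0.997, -0.016], [-0.208, -0.001, -0.978]]
wrist_force: [0.1, -0.1, -1.9]
gripper_width: 0.156
```

```bash
python3 st.py; python3 place.py 0 -50 10 12 18 180 2 -3
```

```text
27.52 W [520.5 208.9  41.2] C [14.8 -0.2 41.2] F_C [ 0.1 -0.1 -1.9] w 13.6 j [  42.   23.  -38.   23.  -22. -157.]
yawW 175.95 x.z -0.208 y.z -0.001
TCP C -2.9 0.0 38.4
t 27.525 dist(mm,tool) [17.9  0.2 -1. ] turn [-0.002  0.    -0.003]
[8.9, 0.1, -0.5, -0.001, 0.0, -0.002, 8.9, 0.1, -0.5, -0.001, 0.0, -0.002]
```

Emit:
carry_out --commands '[4,0,3,0,0,0,2,0,2,0,0,0]'

```text
time_s: 27.78
tcp_pos: [0.5179, 0.2096, 0.038]
ee_rot: [[-0.975, 0.07, 0.212], [0.069, 0.998, -0.015], [-0.213, 0.0, -0.977]]
wrist_force: [5.2, -3.8, 10.2]
gripper_width: 0.154
```

```bash
python3 st.py; python3 place.py 0 -50 10 12 18 180 2 -3
```

```text
27.77 W [517.9 209.6  38. ] C [12.2  0.3 38. ] F_C [ 5.4 -3.4 10.2] w 13.4 j [  42.   23.  -39.   25.  -21. -159.]
yawW 175.96 x.z -0.213 y.z 0.0
TCP C -2.9 0.0 38.4
t 27.775 dist(mm,tool) [14.6 -0.3 -3.7] turn [-0.     0.005 -0.003]
[7.3, -0.2, -1.8, -0.0, 0.003, -0.001, 7.3, -0.2, -1.8, -0.0, 0.003, -0.001]
```

Emit:
carry_out --commands '[5,0,-2,0,0.003,0,7,0,-1.5,0,0,0]'

```text
time_s: 28.02
tcp_pos: [0.5052, 0.2099, 0.0396]
ee_rot: [[-0.975, 0.072, 0.21], [0.07, 0.997, -0.014], [-0.211, 0.001, -0.978]]
wrist_force: [-0.5, 0.4, -2.0]
gripper_width: 0.159
```

```bash
python3 st.py; python3 place.py 0 -54 9 12 19.5 180 2 -3
```

```text
28.02 W [505.2 209.9  39.6] C [-0.5 -0.2 39.6] F_C [-0.5  0.3 -2. ] w 13.9 j [  43.   22.  -41.   26.  -21. -161.]
yawW 175.87 x.z -0.211 y.z 0.001
TCP C -7.2 0.0 38.9
t 28.025 dist(mm,tool) [ 6.7  0.2 -0.7] turn [-0.     0.003 -0.004]
[3.3, 0.1, -0.3, -0.0, 0.001, -0.002, 3.3, 0.1, -0.3, -0.0, 0.001, -0.002]
```

Emit:
carry_out --commands '[4,0,0,0,0,0,4,0,0,0,0,0]'

```text
time_s: 28.28
tcp_pos: [0.4976, 0.211, 0.0389]
ee_rot: [[-0.975, 0.07, 0.212], [0.069, 0.998, -0.014], [-0.213, 0.001, -0.977]]
wrist_force: [15.7, -9.2, 3.8]
gripper_width: 0.161
```

```bash
python3 st.py; python3 place.py 0 -54.5 8.5 6 19.5 180 2 -3
```

```text
28.27 W [497.6 211.   38.9] C [-8.1  0.3 38.9] F_C [16.3 -8.1  3.8] w 14.0 j [  44.   22.  -42.   28.  -20. -163.]
yawW 175.97 x.z -0.213 y.z 0.001
TCP C -4.8 0.0 33.3
t 28.275 dist(mm,tool) [-2.  -0.3  6.2] turn [ 0.001  0.109 -0.003]
[-1.0, -0.2, 3.1, 0.0, 0.055, -0.001, -1.2, -0.2, 3.0, 0.0, 0.055, -0.001]
```

Contact with the near wall. Now turn down.

Emit:
carry_out --commands '[-1.5,-0.3,3,0,0.055,-0.001,-1,-0.2,3,0,0.055,-0.001]'

```text
time_s: 28.52
tcp_pos: [0.5002, 0.2114, 0.034]
ee_rot: [[-0.993, 0.064, 0.102], [0.064, 0.998, -0.004], [-0.102, 0.003, -0.995]]
wrist_force: [5.9, -5.8, 0.9]
gripper_width: 0.158
```

```bash
python3 st.py; python3 place.py 0 -54.5 8 0 19.5 180 2 -3
```

```text
28.52 W [500.2 211.4  34. ] C [-5.6  0.9 34. ] F_C [ 6.2 -5.4  0.9] w 13.8 j [  42.   24.  -31.    8.  -30. -143.]
yawW 176.29 x.z -0.102 y.z 0.003
TCP C -2.5 0.0 27.5
t 28.525 dist(mm,tool) [-2.4 -1.   6.8] turn [0.003 0.102 0.003]
[-1.2, -0.5, 3.4, 0.002, 0.051, 0.001, -1.4, -0.5, 3.3, 0.002, 0.051, 0.001]
```

Emit:
carry_out --commands '[-1.5,-1,4,0.002,0.051,0.001,-1,-1,3.5,0.002,0.051,0.001,0,0,1,0,0,0]'

```text
time_s: 28.9
tcp_pos: [0.5036, 0.2107, 0.0283]
ee_rot: [[-0.998, 0.066, -0.003], [0.066, 0.998, -0.0], [0.003, -0.001, -1.0]]
wrist_force: [0.3, -4.3, 3.8]
gripper_width: 0.156
```

```bash
python3 st.py; python3 place.py 0 -54.5 8 0 19.5 180 2 -3
```

```text
28.9 W [503.6 210.7  28.3] C [-2.1  0.4 28.3] F_C [ 0.6 -4.3  3.8] w 13.6 j [  40.   27.  -24.   -0.  -39. -133.]
yawW 176.24 x.z 0.003 y.z -0.001
TCP C -2.5 0.0 27.5
t 28.9 dist(mm,tool) [ 0.4 -0.4  0.8] turn [-0.001 -0.003  0.002]
[0.2, -0.2, 0.4, -0.0, -0.001, 0.001, 0.2, -0.2, 0.4, -0.0, -0.001, 0.001]
```

Emit:
carry_out --commands '[0,-0.5,1.5,0,0,0,0,0,1,0,0,0]'

```text
time_s: 29.15
tcp_pos: [0.5036, 0.2106, 0.0282]
ee_rot: [[-0.998, 0.065, -0.002], [0.065, 0.998, -0.0], [0.002, -0.001, -1.0]]
wrist_force: [-1.2, -1.3, 4.7]
gripper_width: 0.155
```

Emit:
carry_out --commands '[0,0,0,0,0,0,0,0,0,0,0,0,0,0,0,0,0,0,0,0,-15,0,0,0]' --grip 26

```text
time_s: 29.65
tcp_pos: [0.5024, 0.2101, 0.0424]
ee_rot: [[-0.998, 0.065, -0.004], [0.065, 0.998, -0.003], [0.004, -0.003, -1.0]]
wrist_force: [-0.0, 0.3, -0.0]
gripper_width: 0.299
```

Emit:
carry_out --commands '[0,0,-40,0,0,0,0,0,-50,0,0,0,0,0,-50,0,0,0,0,-50,-20,0,0,0,20,-60,0,0,0,0]'

```text
time_s: 30.28
tcp_pos: [0.4786, 0.1029, 0.2137]
ee_rot: [[-0.998, 0.059, 0.004], [0.059, 0.998, -0.001], [-0.004, -0.001, -1.0]]
wrist_force: [0.8, -0.2, -0.4]
gripper_width: 0.297
```

Emit:
carry_out --commands '[40,-60,0,0,0,0,40,-60,0,0,0,0,20,-50,0,0,0,0]'

```text
time_s: 30.65
tcp_pos: [0.3772, -0.0495, 0.2161]
ee_rot: [[-0.998, 0.058, 0.011], [0.058, 0.998, 0.001], [-0.01, 0.001, -1.0]]
wrist_force: [1.4, -0.4, 0.2]
gripper_width: 0.299
```

```bash
python3 st.py;python3 - <<'E'
from h import *
a=capture('top');b=capture('side')
crop(a,140,140,190,140,4,'t15.png');crop(b,100,160,220,180,3.5,'s15.png')
cv2.imwrite('pics/t15f.png',a[:,:,::-1])
E
```

```text
30.65 W [377.2 -49.5 216.1] C [-110.7 -267.6  216.1] F_C [ 1.4 -0.3  0.2] w 26.0 j [  17.   -3.  -32.    0.  -61. -111.]
yawW 176.67 x.z -0.01 y.z 0.001
```

View pics/s15.png

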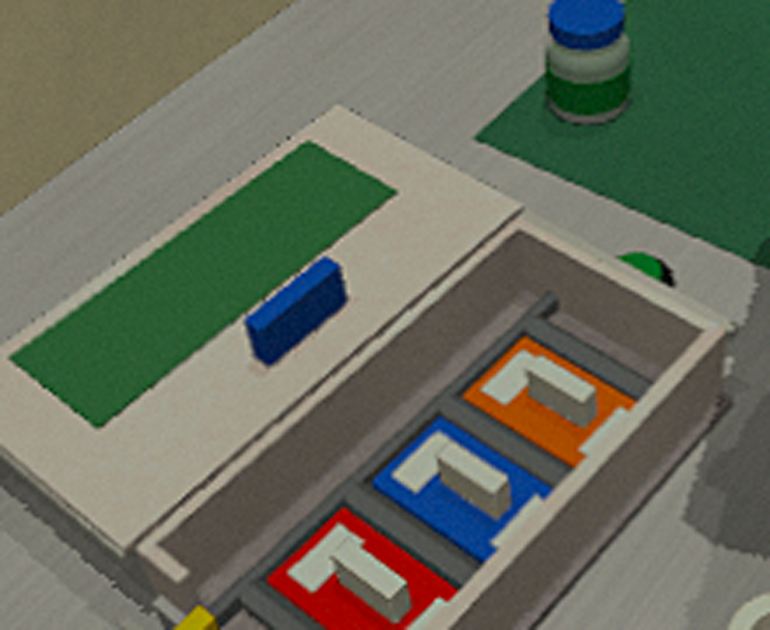

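View pics/t15.png

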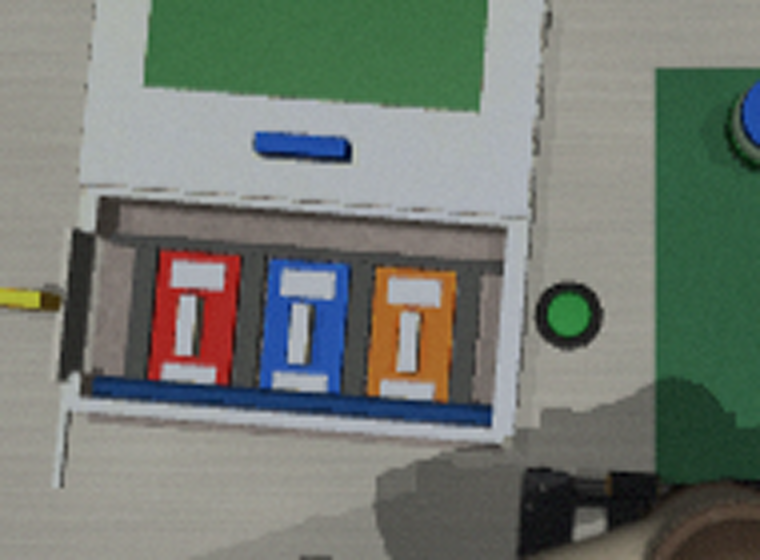

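All three look flat under the lip. A numeric check of the rib tops follows before I shut the hatch.

```bash
python3 - <<'E'
from h import *
T=lambda p:((np.array(p)+.5)/4-.5+[140,140]);S=lambda p:((np.array(p)+.5)/3.5-.5+[100,160])
import json;CH=json.load(open('ch.json'));c,q=np.cos(CH[2]),np.sin(CH[2])
def inc(w):
    d=w-[CH[0],CH[1],0];return np.array([c*d[0]+q*d[1],-q*d[0]+c*d[1],d[2]])*1e3
# plate far corners (L,R) & rib top far/near mid
for k,tp,sp in [('red',[[160,250],[242,256]],[[268,580],[343,507]]),('blue',[[271,258],[351,264]],[[374,484],[441,417]]),('orange',[[376,266],[457,270]],[[464,398],[523,338]])]:
    print(k,[inc(back('top',T([a]),.017)[0]).round(1).tolist() for a in tp],[inc(tri({'top':T(a),'side':S(b)})).round(1).tolist() for a,b in zip(tp,sp)])
for k,r in (('red',[[183,296],[197,296],[193,355],[177,354]]),('blue',[[293,303],[307,304],[303,364],[288,362]]),('orange',[[401,311],[419,312],[415,373],[398,371]])):
    print(k,inc(back('top',T(r),.045).mean(0)).round(1))
E
python3 plan.py C 165 0 180 180 0
```

```text
red [[56.4, 111.4, 17.0], [56.3, 50.7, 17.0]] [[55.2, 110.6, 14.8], [55.9, 50.8, 13.6]]
blue [[56.4, 29.3, 17.0], [56.2, -30.0, 17.0]] [[55.1, 28.6, 11.9], [55.2, -30.6, 13.3]]
orange [[56.1, -48.5, 17.0], [57.4, -108.5, 17.0]] [[54.5, -49.6, 13.0], [56.5, -109.2, 12.1]]
red [ 1.5 80.3 45. ]
blue [ 1.4  0.7 45. ]
orange [  1.  -79.1  45. ]
t 30.75 dist(mm,tool) [-277.4  268.2   38.9] turn [0.001 0.009 0.004]
[-39.6, 38.3, 5.6, 0.0, 0.001, 0.001, -39.6, 38.3, 5.5, 0.0, 0.001, 0.001, -39.6, 38.4, 5.4, 0.0, 0.001, 0.001, -39.6, 38.4, 5.4, 0.0, 0.001, 0.001, -39.6, 38.4, 5.3, 0.0, 0.001, 0.001]
[-39.6, 38.4, 5.3, 0.0, 0.001, 0.001, -39.6, 38.4, 5.2, 0.0, 0.001, 0.001]
```

Emit:
carry_out --commands '[-40,38,5,0,0,0,-40,38,5,0,0,0,-40,38,5,0,0,0,-40,38,5,0,0,0,-40,38,5,0,0,0]' --grip 0

```text
time_s: 31.38
tcp_pos: [0.5939, 0.129, 0.2006]
ee_rot: [[-0.997, 0.068, 0.021], [0.068, 0.998, 0.004], [-0.02, 0.005, -1.0]]
wrist_force: [0.6, 0.3, 0.5]
gripper_width: 0.011
```

```bash
python3 st.py; python3 plan.py C 167 0 160 180 0
```

```text
31.38 W [593.9 129.  200.6] C [ 93.4 -75.  200.6] F_C [0.6 0.3 0.5] w 0.9 j [  28.   21.   -5.    0.  -63. -122.]
yawW 176.08 x.z -0.02 y.z 0.005
t 31.375 dist(mm,tool) [-72.7  74.8  42.5] turn [ 0.005  0.02  -0.001]
[-36.3, 37.4, 21.3, 0.003, 0.01, -0.0, -36.6, 37.5, 20.8, 0.003, 0.01, -0.0]
```

Emit:
carry_out --commands '[-38,37,10,0.003,0.01,0,-38,37,15,0.003,0.01,0,0,0,20,0,0,0]'

```text
time_s: 31.75
tcp_pos: [0.6813, 0.2047, 0.1576]
ee_rot: [[-0.998, 0.065, 0.005], [0.065, 0.998, 0.001], [-0.005, 0.001, -1.0]]
wrist_force: [-0.8, -0.5, -0.6]
gripper_width: 0.005
```

```bash
python3 st.py; python3 plan.py C 166 0 90 180 0
```

```text
31.75 W [681.3 204.7 157.6] C [175.6   6.5 157.6] F_C [-0.7 -0.6 -0.6] w 0.4 j [  30.   33.    9.    0.  -66. -124.]
yawW 176.27 x.z -0.005 y.z 0.001
t 31.75 dist(mm,tool) [ 9.9 -6.5 67.5] turn [0.001 0.005 0.002]
[5.0, -3.3, 33.8, 0.001, 0.003, 0.001, 4.9, -3.3, 33.8, 0.001, 0.003, 0.001]
```

Emit:
carry_out --commands '[2,-3,33,0,0.003,0,2,-3,31,0,0.003,0,12,0,0,0,0,0,15,0,0,0,0,0,25,0,0,0,0,0]'

```text
time_s: 32.38
tcp_pos: [0.6273, 0.2061, 0.0939]
ee_rot: [[-0.998, 0.063, 0.005], [0.063, 0.998, 0.002], [-0.005, 0.002, -1.0]]
wrist_force: [2.4, 0.0, -2.0]
gripper_width: 0.0
```

```bash
python3 st.py; python3 plan.py C -19 0 90 180 0
```

```text
32.38 W [627.3 206.1  93.9] C [121.6   4.2  93.9] F_C [ 2.4  0.2 -2. ] w 0.0 j [  32.   31.   -4.    0.  -55. -126.]
yawW 176.39 x.z -0.005 y.z 0.002
t 32.375 dist(mm,tool) [140.6  -3.6   3.3] turn [0.002 0.005 0.005]
[35.2, -0.9, 0.8, 0.001, 0.001, 0.001, 35.2, -0.9, 0.9, 0.001, 0.001, 0.001, 35.2, -1.0, 0.9, 0.001, 0.001, 0.001, 35.1, -1.0, 0.9, 0.001, 0.001, 0.001]
```

Emit:
carry_out --commands '[30,-1,3,0,0,0,30,-1,2,0,0,0,30,-1,1,0,0,0,25,-1,0,0,0,0,12,0,0,0,0,0]'

```text
time_s: 33.0
tcp_pos: [0.5041, 0.2158, 0.0994]
ee_rot: [[-0.998, 0.057, 0.033], [0.058, 0.998, 0.015], [-0.032, 0.017, -0.999]]
wrist_force: [3.0, -1.2, -1.5]
gripper_width: 0.002
```

```bash
python3 st.py
```

```text
33.0 W [504.1 215.8  99.4] C [-2.   5.6 99.4] F_C [ 3.  -1.  -1.5] w 0.2 j [  40.   21.  -22.    1.  -45. -134.]
yawW 176.69 x.z -0.032 y.z 0.017
```

Emit:
carry_out --commands '[0,-2,8,0.015,0.03,-0.01,8,-1,3,0,0,0,8,0,1,0,0,0,5,0,0,0,0,0]'

```text
time_s: 33.5
tcp_pos: [0.4878, 0.2162, 0.0899]
ee_rot: [[-0.999, 0.045, 0.012], [0.045, 0.999, 0.006], [-0.012, 0.006, -1.0]]
wrist_force: [16.3, -7.4, -9.0]
gripper_width: 0.005
```

```bash
python3 st.py
```

```text
33.5 W [487.8 216.2  89.9] C [-18.3   4.9  89.9] F_C [16.7 -6.3 -9. ] w 0.4 j [  41.   21.  -23.    0.  -45. -134.]
yawW 177.44 x.z -0.012 y.z 0.006
```

Emit:
carry_out --commands '[-12,0,0,0,0,0,-5,-10,-40,0,0,0,0,-50,-40,0,0,0,0,-50,0,0,0,0,30,-60,0,0,0,0]'

```text
time_s: 34.12
tcp_pos: [0.4681, 0.0484, 0.1685]
ee_rot: [[-0.999, 0.041, 0.003], [0.041, 0.999, 0.001], [-0.003, 0.001, -1.0]]
wrist_force: [1.1, -0.5, -0.4]
gripper_width: 0.01
```

Emit:
carry_out --commands '[40,-60,0,0,0,0,40,-50,0,0,0,0,40,-30,0,0,0,0]'

```text
time_s: 34.5
tcp_pos: [0.3455, -0.0801, 0.1671]
ee_rot: [[-0.999, 0.044, -0.003], [0.044, 0.999, 0.0], [0.003, 0.0, -1.0]]
wrist_force: [0.1, -0.1, 0.6]
gripper_width: 0.001
```

```bash
python3 st.py;python3 - <<'E'
from h import *
a=capture('top');b=capture('side')
crop(a,140,140,190,140,4,'t16.png');crop(b,100,160,220,180,3.5,'s16.png')
E
```

```text
34.5 W [345.5 -80.1 167.1] C [-140.2 -300.4  167.1] F_C [ 0.1 -0.1  0.6] w 0.1 j [  14.   -2.  -39.   -0.  -54. -106.]
yawW 177.48 x.z 0.003 y.z 0.0
```

View pics/s16.png

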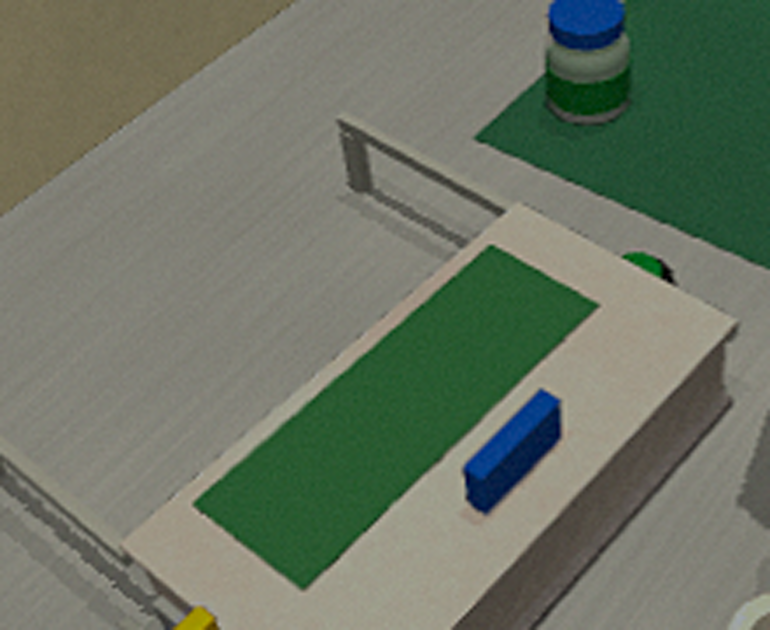

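View pics/t16.png

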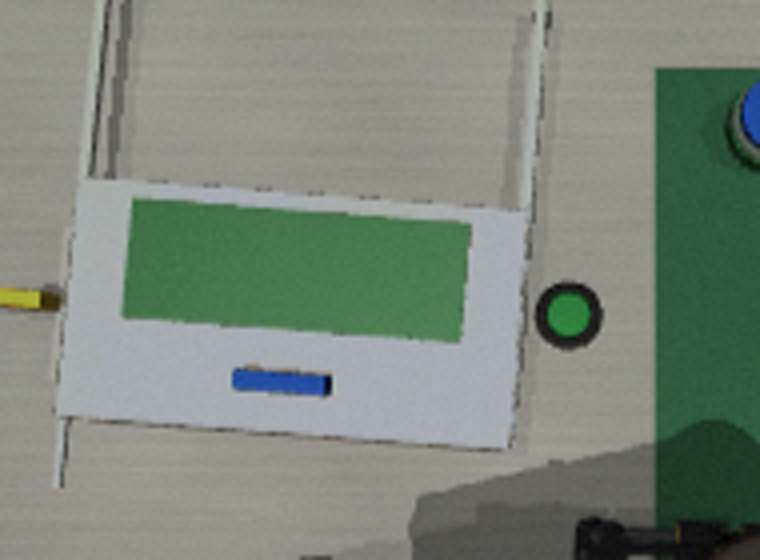

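The hatch is back exactly at its starting edge (px (154,244)) and the tab is unmoved. Now the button.

```bash
python3 - <<'E'
from h import *
uv=((np.array([[569,314]])+.5)/4-.5+[140,140])
for z in(.015,.025,.04):print(back('top',uv,z))
E
python3 plan.py W 522 15 130 177.5 0
```

```text
[[0.52355755 0.01493572 0.015     ]]
[[0.52300846 0.01506073 0.025     ]]
[[0.52218482 0.01524824 0.04      ]]
t 34.6 dist(mm,tool) [-175.2  103.9   35.7] turn [ 0.001 -0.005 -0.003]
[-43.8, 26.0, 8.9, 0.0, -0.001, -0.001, -43.8, 25.9, 9.0, 0.0, -0.001, -0.001, -43.8, 25.9, 9.0, 0.0, -0.001, -0.001, -43.8, 25.9, 9.1, 0.0, -0.001, -0.001]
```

Emit:
carry_out --commands '[-44,26,4,0,0,0,-44,26,6,0,0,0,-44,26,8,0,0,0,-44,26,9,0,0,0]'

```text
time_s: 35.1
tcp_pos: [0.5256, 0.0161, 0.1387]
ee_rot: [[-0.999, 0.051, -0.006], [0.051, 0.999, 0.003], [0.006, 0.002, -1.0]]
wrist_force: [-0.1, -0.1, 0.8]
gripper_width: 0.004
```

```bash
python3 st.py;python3 plan.py W 523 15 60 177.5 0
```

```text
35.1 W [525.6  16.1 138.7] C [  32.9 -192.2  138.7] F_C [-0.  -0.1  0.8] w 0.3 j [  19.   17.  -20.   -0.  -53. -112.]
yawW 177.08 x.z 0.006 y.z 0.002
t 35.1 dist(mm,tool) [ 2.  -1.4 78.7] turn [ 0.002 -0.006 -0.007]
[1.0, -0.7, 39.4, 0.001, -0.003, -0.004, 1.1, -0.7, 39.4, 0.001, -0.003, -0.004]
```

Emit:
carry_out --commands '[1,-1,38,0,-0.003,-0.004,1,0,36,0,-0.003,-0.004,0,0,8,0,0,0,0,0,6,0,0,0]'

```text
time_s: 35.6
tcp_pos: [0.5282, 0.0188, 0.0463]
ee_rot: [[-0.999, 0.04, -0.002], [0.04, 0.999, 0.002], [0.002, 0.002, -1.0]]
wrist_force: [-0.6, 0.1, 0.1]
gripper_width: 0.008
```

```bash
python3 st.py
```

```text
35.6 W [528.2  18.8  46.3] C [  35.3 -189.4   46.3] F_C [-0.6  0.1  0.1] w 0.7 j [  20.   24.  -25.   -0.  -40. -112.]
yawW 177.69 x.z 0.002 y.z 0.002
```

Emit:
carry_out --commands '[5,-3.5,4,0,0,0,0,0,6,0,0,0,0,0,5,0,0,0]'

```text
time_s: 35.98
tcp_pos: [0.5242, 0.0156, 0.0331]
ee_rot: [[-0.999, 0.04, 0.003], [0.04, 0.999, 0.003], [-0.003, 0.003, -1.0]]
wrist_force: [0.0, 0.2, 0.7]
gripper_width: 0.002
```

```bash
python3 st.py
```

```text
35.98 W [524.2  15.6  33.1] C [  31.6 -192.8   33.1] F_C [0.  0.2 0.7] w 0.2 j [  19.   25.  -27.   -0.  -38. -112.]
yawW 177.68 x.z -0.003 y.z 0.003
```

Emit:
carry_out --commands '[0,0,5,0,0,0,0,0,5,0,0,0]'

```text
time_s: 36.22
tcp_pos: [0.5247, 0.0157, 0.0231]
ee_rot: [[-0.999, 0.04, 0.004], [0.04, 0.999, 0.004], [-0.004, 0.004, -1.0]]
wrist_force: [0.5, -0.8, -0.1]
gripper_width: 0.005
```

```bash
python3 st.py
```

```text
36.23 W [524.7  15.7  23.1] C [  32.1 -192.6   23.1] F_C [ 0.6 -0.8 -0.1] w 0.4 j [  19.   26.  -27.   -0.  -36. -112.]
yawW 177.68 x.z -0.004 y.z 0.004
```

Emit:
carry_out --commands '[0,0,4,0,0,0,0,0,4,0,0,0]'

```text
time_s: 36.48
tcp_pos: [0.5249, 0.0157, 0.0159]
ee_rot: [[-0.999, 0.039, 0.004], [0.039, 0.999, 0.003], [-0.004, 0.003, -1.0]]
wrist_force: [-9.1, 3.1, 32.4]
gripper_width: 0.007
```

```bash
python3 st.py
```

```text
36.48 W [524.9  15.7  15.9] C [  32.2 -192.7   15.9] F_C [-9.3  2.4 32.4] w 0.6 j [  19.   27.  -28.   -0.  -35. -112.]
yawW 177.74 x.z -0.004 y.z 0.003
```

32 N at z = 16 mm looks bottomed out. I'll lift and press again in fine steps to confirm the travel.

Emit:
carry_out --commands '[2,0,-8,0,0,0,0,0,0,0,0,0]'

```text
time_s: 36.72
tcp_pos: [0.5241, 0.0161, 0.0245]
ee_rot: [[-0.999, 0.039, 0.007], [0.039, 0.999, 0.004], [-0.006, 0.004, -1.0]]
wrist_force: [0.1, -0.4, -0.1]
gripper_width: 0.003
```

Emit:
carry_out --commands '[0,0,2,0,0,0]'

```text
time_s: 36.85
tcp_pos: [0.524, 0.0161, 0.0222]
ee_rot: [[-0.999, 0.039, 0.006], [0.039, 0.999, 0.004], [-0.006, 0.004, -1.0]]
wrist_force: [-0.4, 0.1, 1.7]
gripper_width: 0.004
```

Emit:
carry_out --commands '[0,0,2,0,0,0]'

```text
time_s: 36.98
tcp_pos: [0.524, 0.0161, 0.0199]
ee_rot: [[-0.999, 0.039, 0.006], [0.039, 0.999, 0.003], [-0.006, 0.004, -1.0]]
wrist_force: [-0.2, 0.0, 3.3]
gripper_width: 0.008
```

Emit:
carry_out --commands '[0,0,2,0,0,0]'

```text
time_s: 37.1
tcp_pos: [0.524, 0.0161, 0.0177]
ee_rot: [[-0.999, 0.039, 0.006], [0.039, 0.999, 0.003], [-0.006, 0.004, -1.0]]
wrist_force: [-0.6, 0.3, 3.9]
gripper_width: 0.007
```

Emit:
carry_out --commands '[0,0,2,0,0,0]'

```text
time_s: 37.22
tcp_pos: [0.5241, 0.0161, 0.0161]
ee_rot: [[-0.999, 0.038, 0.006], [0.038, 0.999, 0.003], [-0.005, 0.003, -1.0]]
wrist_force: [-5.6, 1.8, 19.5]
gripper_width: 0.006
```

Emit:
carry_out --commands '[0,0,3,0,0,0]'

```text
time_s: 37.35
tcp_pos: [0.5242, 0.0161, 0.0158]
ee_rot: [[-0.999, 0.037, 0.005], [0.037, 0.999, 0.002], [-0.005, 0.002, -1.0]]
wrist_force: [-10.6, 3.0, 36.8]
gripper_width: 0.001
```

The spring force starts near z = 22 mm and the button bottoms at 16 mm, which is the full 6 mm. Lifting away.

Emit:
carry_out --commands '[0,0,-15,0,0,0,0,0,-45,0,0,0,0,0,-50,0,0,0,40,-30,-10,0,0,0,50,-40,0,0,0,0]'

```text
time_s: 37.98
tcp_pos: [0.4321, -0.0503, 0.1376]
ee_rot: [[-0.999, 0.033, 0.006], [0.034, 0.999, 0.001], [-0.005, 0.002, -1.0]]
wrist_force: [-0.7, -0.7, 0.9]
gripper_width: 0.006
```

Emit:
carry_out --commands '[50,-30,0,0,0,0,0,0,0,0,0,0,0,0,0,0,0,0]'

```text
time_s: 38.35
tcp_pos: [0.3756, -0.0809, 0.1364]
ee_rot: [[-0.999, 0.037, 0.004], [0.037, 0.999, 0.002], [-0.004, 0.002, -1.0]]
wrist_force: [-0.4, -0.1, -0.3]
gripper_width: 0.005
```

```bash
python3 st.py;python3 - <<'E'
from h import *
a=capture('top');b=capture('side')
crop(a,120,130,230,160,3.4,'t17.png');cv2.imwrite('pics/s17.png',b[:,:,::-1])
E
```

```text
38.35 W [375.6 -80.9 136.4] C [-110.2 -299.1  136.4] F_C [-0.4 -0.1 -0.3] w 0.5 j [  12.    3.  -38.   -0.  -48. -104.]
yawW 177.89 x.z -0.004 y.z 0.002
```

View pics/t17.png

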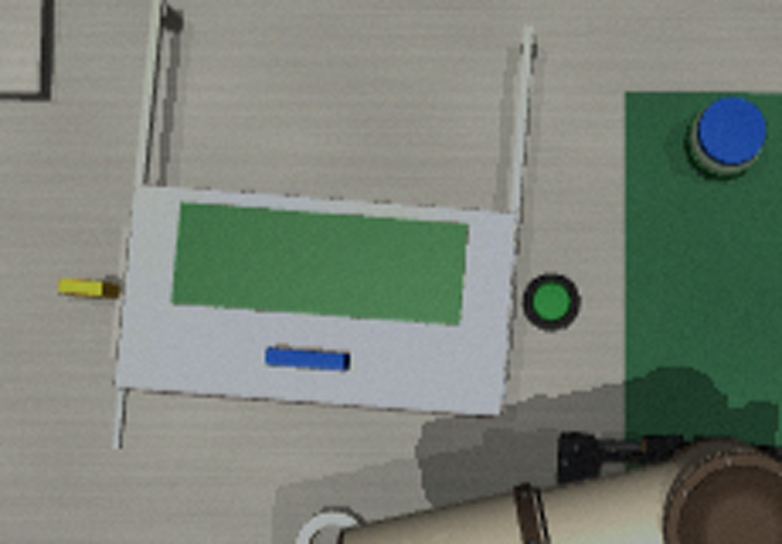

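View pics/s17.png

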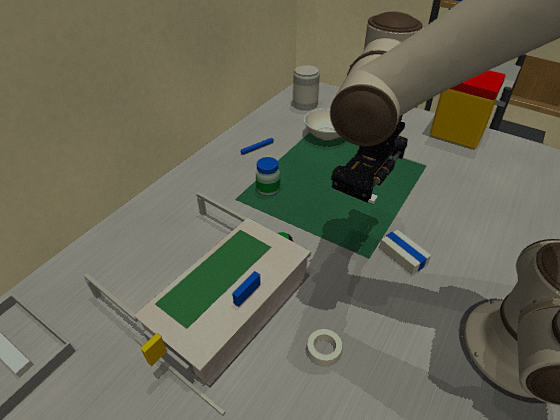

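The hatch is shut (near-left corner at px (154,244), as at the start), the tab is at the shut position, the jar is upright, the button is clear, and the arm touches nothing. Handing in.

```bash
python3 -c "
from station import *
print(finish_job())"
```

```text
the job is handed in; nothing more can be done
None
```

The job is handed in after about 38 s of robot time, with every step carried out in the required order; the system reports no verdict.

1. **Inner door:** I pushed the yellow tab with about 27 N. It hardly moved, so the door was already shut or within a few millimetres of shut.
2. **Hatch open:** I pushed it against its end stop, about 165 mm.
3. **Cassettes:** All three were there. Red went into bay2, orange into bay0 and blue into bay1, each tilted under the lip, felt against the near wall and turned down flat. I gripped red by its rib ends because the gripper body would otherwise have hit the yellow tab.
4. **Hatch shut:** I pushed it back until it stopped at about 17 N.
5. **Call button:** I pressed it down twice. The second press, in fine steps, showed the full 6 mm of travel.

**Last checks:**
- **Cassettes:** The ribs measured within about 1.5 mm of the bay centres before the hatch was shut. I did not look at them again afterwards.
- **Hatch and door:** The hatch's corner was back at its starting pixel, and the yellow tab was at its shut position.
- **Jar, button and arm:** The jar was upright, the button was released with the arm well clear, and the wrist force was near zero.

**Disagreements:** The two cameras differed by up to about 5 mm in height, so the "fully down" judgement rests mainly on floor contact felt at the expected heights. The orange cassette was set down about 1 mm off its bay's centre line sideways.

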